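# Turn a driver board end for end in the board holder

## Robot

A 6-joint arm with a two-finger parallel gripper is mounted at the origin on the work surface. World frame = base frame: x ahead of the robot, y to its left, z up, the work surface at z = 0. Lengths are in m, angles in rad, forces in N, time in s.
With the tool pointing down it reaches from about 0.25 to 0.725 m from the base axis. Payload 4 kg.
Tool frame: the origin (TCP) lies at the centre of the arm's flange, where the gripper is bolted on; the fingertips stand 173 mm ahead of it and the grasp point (between the pads) lies 155 mm ahead of it; x points along the fingers, z is the direction in which the jaws open and shut, and the axes are right-handed (so a half turn about x gives the same grasp; the last joint's range is limited). The gripper opens to 85 mm and grips with 20 to 120 N. Pads are 22 mm wide; open, the fingers measure 114 mm over their backs; the gripper's body (76 mm by 85 mm) begins 54 mm behind the grasp point. The pads swing forward as they close: fully open they stand 13 mm farther back than shut.
Start: joints at [1.274, 0.241, 0.005, 1.335, 0, 1.571], TCP at [0.146, 0.478, 0.405] pointing down, gripper open.
Joint ranges: [-2.72, 2.72], [-1.05, 1.87], [-1.09, 1.28], [-1.99, 2.15], [-1.42, 1.44], [-3.14, 3.14]. Speed limits (rad/s): [2.79, 2.79, 3.14, 3.14, 3.14, 3.14].

## Interface

Orientations are given as a unit quaternion [x, y, z, w].
In Python, from workcell import bot gives the robot as it stands.
- The arm moves only by the tool arm_command, never from a script. Its argument "moves" is one flat list of numbers, 7 for each row, row after row: the shift along the tool's x, y, z in m, then the turn, a rotation vector about the tool's x, y, z in rad, then the closure, from -1 (fully open) to 1 (shut). A call has 1 to 20 rows; each row shifts and turns the pose as measured when the row begins, along the tool's axes as they then stand; what a row does not reach is not made up. A row lasts 1/12 s, in which the tool goes at most 41.7 mm and 7.16 degrees, less where a joint would pass 70% of its speed; a pose out of reach is approached as far as the arm can. A call with a gripper value outside its range is refused whole. The fingers move at their own pace and stop on an object; the grip force is fixed at half the most. Time passes only in rows, so rows that do not move let the fingers close. It gives the time, the measured TCP pose, the force and the opening at its end, in the units of the state.
- bot.get_obs(): the state, without advancing time (a new reading comes with each control period).
- bot.camera(name): name is "side" or "top"; returns the picture (384x512x3 uint8, red, green, blue); there is no depth.
- bot.get_calibration(name): a dict with "mtx" (3x3 intrinsics, pixels), "dist" ([k1, k2, p1, p2, k3] as OpenCV has them; the pictures are not rectified), "world_from_camera" (4x4, takes a point from camera to world coordinates). Camera axes: x right, y up, looking along -z (the intrinsics and any distortion apply to the point x, -y, -z); pixel columns grow to the right and rows downward; lengths in m; the calibration is good to about 2 mm. A picture is of the moment at which its call begins. get_calibration takes no time and is no camera call.
- bot.job_done(): hands the job in, once; it reports no verdict.
The state is a dict: "clock": time; "joint_pos": joint angles; "joint_vel": joint speeds; "tau": joint torques, N m; "eef_pos": TCP position; "tool_rot": TCP orientation; "ft_force": force on the tool from outside, world axes, zero at the start; "ft_torque": the same for the moment, N m; "grip_width": finger opening in m.
Only numpy, scipy, OpenCV 4.12 (cv2) and the standard library are available. Lean on these libraries where they do the work, as an engineer would, in place of code of your own. Each camera call takes 0.05 s, during which the arm holds its last target.

## Task

The gold-contact end of the green board is finished; turn the board end for end in its holder so that the white plug end hangs free for soldering. Lift the clamp bar by its red grip, slide the board out from under the bar and the lip of the end stop, put it down on the mat to take it by its other end, then, with the bar still up, slide the gold end in between the guides and under the lip until it is fully home against the stop, and press the clamp bar down firmly on the board. Do not drop the board or disturb the other things on the bench.

Things in the scene. Friction and masses are not known exactly. Their poses are not given: they have to be found in the camera images.
- holder: Board holder, fixed: blue foot 135 x 140 x 10 mm (holder x -58 to 77 mm), a column, and a flat aluminium bed 84 mm wide, 38 mm above its underside, on which the board lies. Origin: at the underside (z = 0.002, on the 2 mm mat), on the bed's centre line; z up. Boards slide in along its +x, out along its -x. Below the board in front of the foot there is only the mat.
- bed_front (a point): Middle of the bed's front top edge, holder (-45, 0, 38) mm. From it the bed runs 95 mm to the stop; its first 20 mm are open at the sides. Then come two aluminium side guides (holder x -10 to 62 mm, tops 6 mm above the bed, inner faces at y = +-31.7 mm, so 63.4 mm apart) with flared mouths from x = -24 mm.
- stop_face (a point): Foot of the dark steel end stop's face, middle, at bed level: holder (50, 0, 38) mm. A lip on the stop reaches 12 mm out over the board's end (holder x 38 to 50 mm), its underside 11.5 mm above the bed: there the 8 mm board can only be slid in and out, not lifted.
- clamp (a joint): Angle (rad) of the clamp bar, 20 x 10 mm aluminium, across the board 45 mm in front of the stop, with a rubber pad 18 x 46 mm beneath. 0: down, pad resting on the board; grows as the red end is lifted, to 1.6 (just past upright); with no board it can sink to -0.1. The hinge is stiff (friction about 0.25 N m, so 2 to 3 N at the red grip): the bar stays wherever it is left.
- clamp_grip (a point): Centre of the red grip at the bar's free end, 118 mm from the hinge axis: 24 mm wide along the hinge axis, 40 mm long along the bar, 15 mm thick. Bar down: at holder (5, 70, 55) mm, in free air beside the bed (at most the 10 mm foot beneath). Pinched across its 24 mm width it can turn between the fingers as the bar swings.
- clamp_hinge (a point): Middle of the bar's hinge axis, holder (5, -48, 55) mm; the axis is parallel to holder x. The red end rises from the holder's +y side and swings over towards the hinge at -y. The blue hinge ears reach 64 mm above the holder's underside.
- board: Loose board, 160 x 60 x 8 mm, 0.11 to 0.18 kg: green circuit board on an aluminium plate of equal outline; parts on top up to 11 mm high, none within 4 mm of the long edges. Origin: centre of its underside; z up; x along its length to the gold end. Start: in the holder, plug end at the stop, gold end 65 mm out over the bed's front, x towards holder -x. Taken across its 60 mm width.
- gold_end (a point): Middle of the board's end face that carries the row of gold contacts, at board (80, 0, 4) mm.
- plug_end (a point): Middle of the board's other end face, near the white plug, at board (-80, 0, 4) mm.
- multimeter: Bystander: red and grey multimeter lying on its back, 150 x 75 x 40 mm; origin: centre of its underside.
- screwdriver: Bystander: screwdriver lying on the mat near the robot, along its own x; about 200 mm long.
- brush: Bystander: cleaning brush lying on the mat, along its own x; 160 mm long.
- solder_reel: Bystander: reel of solder standing on its flange, diameter 54 mm, 42 mm high; origin: centre of its underside.
- flux_jar: Bystander: amber flux jar with black cap, diameter 48 mm, 45 mm high; origin: centre of its underside.
- screw_dish: Bystander: small steel dish, diameter 68 mm, 22 mm high; origin: centre of its underside.
- donor_board: Bystander: blue scrap board with a finned heat sink lying on the mat, 105 x 70 x 28 mm; origin: centre of its underside.
Things that resemble listed ones, but are neither listed nor needed, are in the scene too. What is shaped like the board but orange is not meant.

How it is judged:
By the outcome, as a careful person would: the job done as asked, in the order asked, and still so for the second after the job is handed in, with the robot touching nothing.
It also fails if it takes over 72 s, if anything falls off the work surface, if the arm or the gripper's body presses on something with over 40 N, if the wrist force passes 120 N, or if a joint passes its speed limit or range.

## Working session

There is one attempt and no reset: what is moved stays moved. The work goes in short steps, Python scripts to look and compute and a tool call to move; the robot and the scene stay as the last step left them, time stands still between calls to the robot, and variables do not carry over. Pictures are saved under pics/ and viewed, and the job is handed in when it is done.

Besides the shell and the picture viewer there is one more tool, called after ">>>" by a JSON object that holds its "op" and its "data". arm_command: Moves the arm, as the interface text tells. Its arguments: {"type":"object","properties":{"moves":{"type":"array"}},"required":["moves"]}

```bash
ls; mkdir -p pics; python3 - <<'E'
from workcell import bot
import cv2
print(bot.get_obs())
for n in ("top","side"):
    im=bot.camera(n); cv2.imwrite(f"pics/{n}0.png",cv2.cvtColor(im,cv2.COLOR_RGB2BGR))
    print(bot.get_calibration(n))
E
```

```text
pics
{'clock': 0.0, 'joint_pos': array([ 1.27397016e+00,  2.41411498e-01,  3.73705836e-03,  1.33518899e+00,
       -2.51676537e-05,  1.57080558e+00]), 'joint_vel': array([-2.93695171e-04,  8.27339586e-05,  3.94690522e-04, -1.44982912e-03,
        1.04101033e-03,  2.62177915e-04]), 'tau': array([-2.37254517e-04, -3.72318685e+01,  2.52407134e+01,  1.70592719e-02,
       -7.37150594e-05,  4.35635314e-06]), 'eef_pos': array([0.14616946, 0.4778821 , 0.40381821]), 'tool_rot': array([-0.42100805,  0.56902177,  0.42012438,  0.56785734]), 'ft_force': array([ 0.18359808,  0.21024947, -0.48284394]), 'ft_torque': array([ 0.0259515 , -0.00161151,  0.02130164]), 'grip_width': 0.08537327443353297}
{'mtx': array([[415.03595257,   0.        , 257.63916782],
       [  0.        , 415.03595257, 189.55583588],
       [  0.        ,   0.        ,   1.        ]]), 'dist': array([-0.08241118,  0.        ,  0.        ,  0.        ,  0.        ]), 'world_from_camera': array([[-0.01936377,  0.99318708, -0.11491069,  0.42338724],
       [-0.99977922, -0.02017262, -0.00588016,  0.03230549],
       [-0.00815815,  0.11477146,  0.99335842,  1.36573358],
       [ 0.        ,  0.        ,  0.        ,  1.        ]])}
{'mtx': array([[461.4983778 ,   0.        , 258.57705508],
       [  0.        , 461.4983778 , 185.42853817],
       [  0.        ,   0.        ,   1.        ]]), 'dist': array([0.01120828, 0.        , 0.        , 0.        , 0.        ]), 'world_from_camera': array([[ 0.93362978,  0.23322341, -0.2719233 ,  0.24996147],
       [-0.35757027,  0.5603122 , -0.74712365, -0.88697474],
       [-0.02188479,  0.79476857,  0.60651791,  0.80496386],
       [ 0.        ,  0.        ,  0.        ,  1.        ]])}
```

View pics/top0.png

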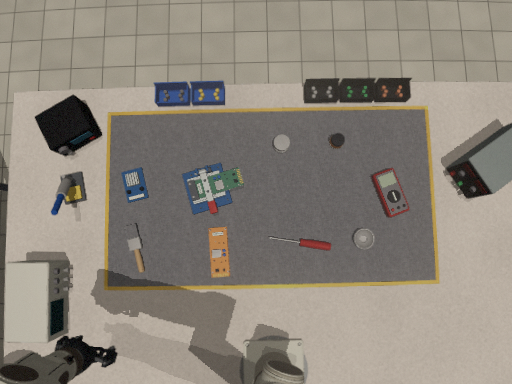

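View pics/side0.png

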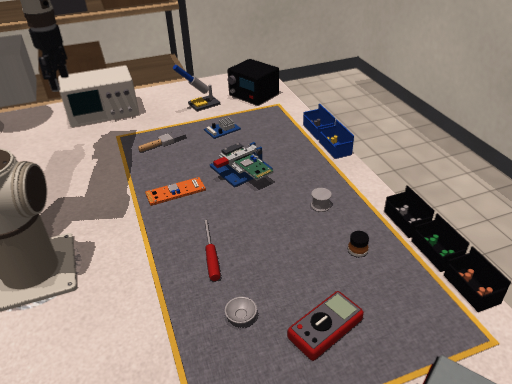

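The top view shows the holder at about (208,188) and the green board in it, with its gold end sticking out right at (240,178). The red clamp grip is at (212,206). The lookalikes are the orange board (219,252) and the blue donor board (135,185). Next I'll enlarge a crop.

```bash
python3 - <<'E'
import cv2
a=cv2.imread("pics/top0.png")[150:225,170:260]; cv2.imwrite("pics/top0c.png",cv2.resize(a,None,fx=8,fy=8,interpolation=cv2.INTER_CUBIC))
a=cv2.imread("pics/side0.png")[130:200,195:285]; cv2.imwrite("pics/side0c.png",cv2.resize(a,None,fx=8,fy=8,interpolation=cv2.INTER_CUBIC))
E
```

```text
(no output)
```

View pics/top0c.png

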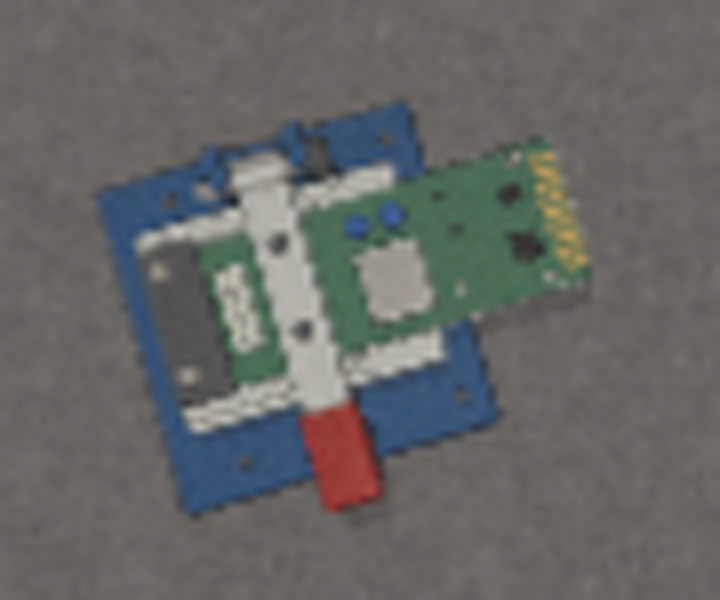

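View pics/side0c.png

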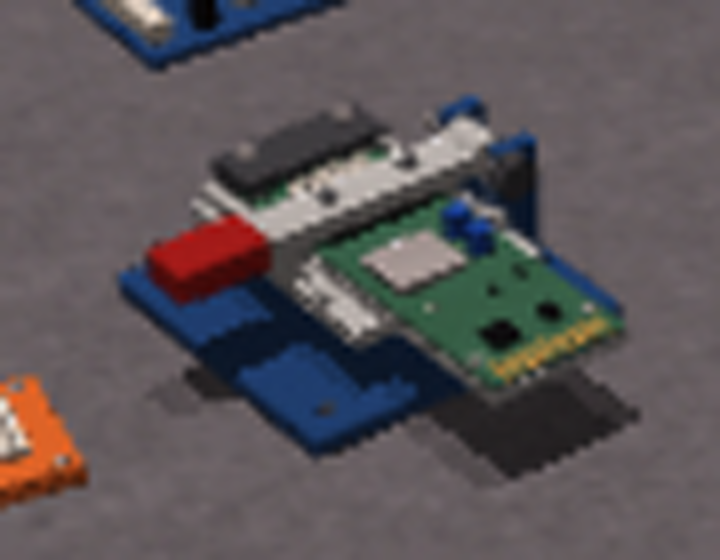

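```bash
cat > h.py <<'E'
import numpy as np, cv2, json
from workcell import bot
from scipy.optimize import least_squares
from scipy.spatial.transform import Rotation as R
C={n:bot.get_calibration(n) for n in("top","side")}
def proj(n,P):
    c=C[n]; T=np.linalg.inv(c["world_from_camera"]); P=np.atleast_2d(P)
    q=P@T[:3,:3].T+T[:3,3]; q=q*[1,-1,-1]
    return cv2.projectPoints(q,np.zeros(3),np.zeros(3),c["mtx"],c["dist"])[0][:,0]
def ray(n,uv,z):
    c=C[n]; p=cv2.undistortPoints(np.array([[uv]],float),c["mtx"],c["dist"])[0,0]
    d=c["world_from_camera"][:3,:3]@np.array([p[0],-p[1],-1]); o=c["world_from_camera"][:3,3]
    return o+d*(z-o[2])/d[2]
def h2w(h,p,z0=0.002):
    p=np.atleast_2d(p)/1000.; c,s=np.cos(h[2]),np.sin(h[2])
    return np.c_[h[0]+c*p[:,0]-s*p[:,1],h[1]+s*p[:,0]+c*p[:,1],z0+p[:,2]]
def crop2(n,x0,y0,f,p): return [x0+(p[0]+.5)/f-.5,y0+(p[1]+.5)/f-.5]
def fit(obs,x0,z0=0.002):
    def r(h): return np.concatenate([(proj(n,h2w(h,P,z0))[0]-uv) for n,P,uv in obs])
    s=least_squares(r,x0); return s.x,s.fun.reshape(-1,2)
def shot(n,name,box=None,f=6):
    im=cv2.cvtColor(bot.camera(n),cv2.COLOR_RGB2BGR)
    if box: im=cv2.resize(im[box[1]:box[3],box[0]:box[2]],None,fx=f,fy=f,interpolation=cv2.INTER_CUBIC)
    cv2.imwrite("pics/"+name+".png",im)
def st():
    o=bot.get_obs(); r=R.from_quat(o["tool_rot"]).as_matrix()
    print("t",round(o["clock"],2),"pos",o["eef_pos"].round(4),"F",o["ft_force"].round(1),"w",round(o["grip_width"],4)); print("x",r[:,0].round(3),"y",r[:,1].round(3),"z",r[:,2].round(3),"q",o["joint_pos"].round(2))
    return o,r
E
python3 - <<'E'
from h import *
t=lambda p:crop2("top",170,150,8,p); s=lambda p:crop2("side",195,130,8,p)
obs=[("top",[77,-70,10],t((97,195))),("top",[-58,-70,10],t((407,103))),("top",[-58,70,10],t((497,410))),("top",[77,70,10],t((190,515))),
("top",[-110,-30,46],t((548,139))),("top",[-110,30,46],t((590,270))),("top",[-7,90,62.5],t((383,495))),("top",[17,90,62.5],t((325,512))),
("side",[-110,30,46],s((490,383))),("side",[-110,-30,46],s((625,322))),("side",[-58,70,10],s((315,443)))]
h,f=fit(obs,[0.46,0.16,1.3]); print(h,f.round(1).tolist())
np.save("hold.npy",h)
for k,p in dict(grip=[5,70,55],hinge=[5,-48,55],gold=[-110,0,42],orig=[0,0,0]).items(): print(k,h2w(h,p).round(4))
for k,uv in dict(orange=(219,252),brush=(136,250),screw_tip=(268,239),screw_end=(331,245),reel=(282,143),dish=(364,239),donor=(135,185),b1=(225,95)).items(): print(k,ray("top",uv,0.02).round(3))
st()
E
```

```text
[0.59264944 0.19842759 1.85621723] [[-0.3, -0.3], [-0.2, -0.9], [0.9, 0.8], [-0.1, 0.0], [0.1, -0.6], [0.4, 0.6], [0.4, -0.3], [0.4, -0.2], [-0.4, -0.4], [-0.4, -0.6], [-0.4, -0.8]]
grip [[0.5241 0.1835 0.057 ]]
hinge [[0.6373 0.2167 0.057 ]]
gold [[0.6236 0.0929 0.044 ]]
orig [[0.5926 0.1984 0.002 ]]
orange [0.379 0.169 0.02 ]
brush [0.39  0.439 0.02 ]
screw_tip [0.418 0.01  0.02 ]
screw_end [ 0.394 -0.193  0.02 ]
reel [ 0.733 -0.043  0.02 ]
dish [ 0.411 -0.301  0.02 ]
donor [0.602 0.445 0.02 ]
b1 [0.902 0.144 0.02 ]
t 0.1 pos [0.1462 0.4779 0.4039] F [-0.5 -0.4 -0.1] w 0.0856
x [-0.001 -0.002 -1.   ] y [-0.956  0.292 -0.   ] z [ 0.292  0.956 -0.002] q [ 1.27  0.24  0.    1.34 -0.    1.57]
```

>>> {"op": "arm_command", "data": {"moves": [0, 0, 0, -0.116, 0, 0, -1, 0, 0, 0, -0.116, 0, 0, -1, 0, 0, 0, -0.116, 0, 0, -1, 0, 0, 0, -0.116, 0, 0, -1, 0, 0, 0, -0.116, 0, 0, -1, 0.009, -0.02, -0.028, 0, 0, 0, -1, 0.009, -0.02, -0.028, 0, 0, 0, -1, 0.009, -0.02, -0.028, 0, 0, 0, -1, 0.009, -0.02, -0.028, 0, 0, 0, -1, 0.009, -0.02, -0.028, 0, 0, 0, -1, 0.009, -0.02, -0.028, 0, 0, 0, -1, 0.009, -0.02, -0.028, 0, 0, 0, -1, 0.009, -0.02, -0.028, 0, 0, 0, -1, 0.009, -0.02, -0.028, 0, 0, 0, -1, 0.009, -0.02, -0.028, 0, 0, 0, -1, 0.009, -0.02, -0.028, 0, 0, 0, -1, 0.009, -0.02, -0.028, 0, 0, 0, -1]}}

```text
clock: 1.52
eef_pos: [0.4863, 0.2258, 0.2855]
tool_rot: [-0.575, 0.415, 0.576, 0.407]
ft_force: [0.5, 0.5, -0.1]
grip_width: 0.0852
```

```bash
cat >> h.py <<'E'
H=np.load("hold.npy")
def hs():
    o,r=st(); d=o["eef_pos"]-[H[0],H[1],0.002]; c,s=np.cos(H[2]),np.sin(H[2])
    print("holder mm",np.round([1e3*(c*d[0]+s*d[1]),1e3*(-s*d[0]+c*d[1]),1e3*d[2]],1),"yaw-H deg",np.degrees(np.arctan2(r[1,2],r[0,2])-H[2]).round(2))
    print("tilt", r[:2,0].round(4))
E
python3 -c "
from h import *
hs()"
```

```text
t 1.52 pos [0.4863 0.2258 0.2855] F [ 0.5  0.5 -0.1] w 0.0852
x [-0.008 -0.007 -1.   ] y [-0.946 -0.324  0.01 ] z [-0.324  0.946 -0.004] q [ 0.44  0.4  -0.1   1.09 -0.    0.11]
holder mm [ 56.2  94.3 283.5] yaw-H deg 2.58
tilt [-0.0082 -0.0071]
```

>>> {"op": "arm_command", "data": {"moves": [0, -0.008, -0.017, 0.02, 0, 0, -1, 0, -0.008, -0.017, 0.02, 0, 0, -1, 0, -0.008, -0.017, 0, 0, 0, -1, 0, 0, 0, 0, 0, 0, -1]}}

```text
clock: 1.85
eef_pos: [0.5302, 0.1765, 0.2797]
tool_rot: [-0.563, 0.432, 0.566, 0.419]
ft_force: [0.3, 0.3, 0.7]
grip_width: 0.0855
```

```bash
python3 -c "
from h import *
hs(); shot('top','top1',(170,150,270,225),8); shot('side','side1',(180,110,290,200),7)"
```

```text
t 1.85 pos [0.5302 0.1765 0.2797] F [0.3 0.3 0.7] w 0.0855
x [-0.014 -0.011 -1.   ] y [-0.961 -0.275  0.017] z [-0.275  0.961 -0.007] q [ 0.32  0.45 -0.04  1.1  -0.01  0.04]
holder mm [ -3.4  66.  277.7] yaw-H deg -0.37
tilt [-0.014  -0.0114]
```

View pics/side1.png

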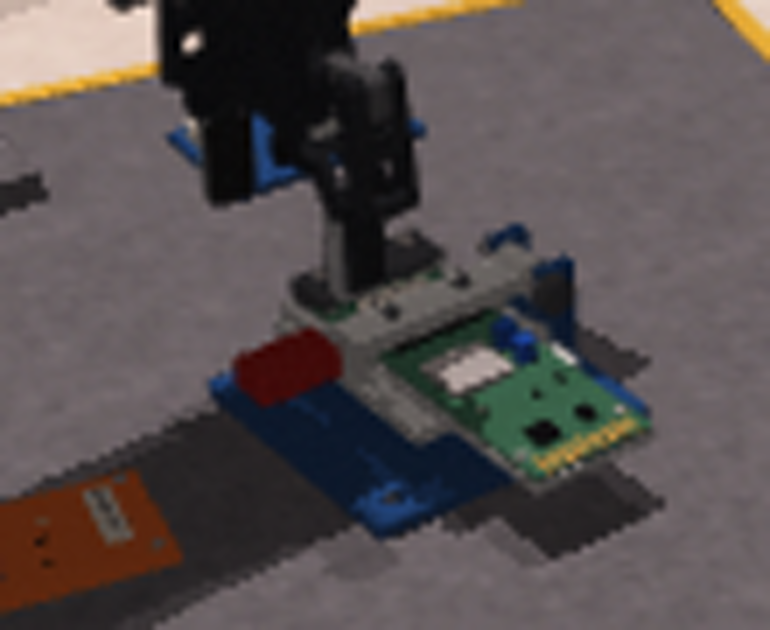

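>>> {"op": "arm_command", "data": {"moves": [0, 0.003, 0.007, 0, -0.007, -0.016, -1, 0, 0.001, 0.001, 0, 0, 0, -1, 0.015, 0, 0, 0, 0, 0, -1, 0.015, 0, 0, 0, 0, 0, -1, 0, 0, 0, 0, 0, 0, -1]}}

```text
clock: 2.37
eef_pos: [0.5182, 0.1899, 0.2501]
tool_rot: [-0.566, 0.422, 0.568, 0.424]
ft_force: [-0.4, 0.5, 0.2]
grip_width: 0.0854
```

```bash
python3 -c "
from h import *
hs()"
```

```text
t 2.37 pos [0.5182 0.1899 0.2501] F [-0.4  0.5  0.2] w 0.0854
x [-0.     0.004 -1.   ] y [-0.959 -0.284 -0.001] z [-0.284  0.959  0.004] q [ 0.35  0.45 -0.11  1.01  0.    0.06]
holder mm [ 12.7  73.8 248.1] yaw-H deg 0.17
tilt [-0.0005  0.0042]
```

>>> {"op": "arm_command", "data": {"moves": [0.01, -0.003, -0.006, 0, 0, 0, -1, 0.01, 0, 0, 0, 0, 0, -1, 0.01, 0, 0, 0, 0, 0, -1, 0, 0, 0, 0, 0, 0, -1]}}

```text
clock: 2.7
eef_pos: [0.5217, 0.1874, 0.2194]
tool_rot: [-0.567, 0.42, 0.568, 0.423]
ft_force: [-0.4, -0.3, -0.1]
grip_width: 0.0852
```

```bash
python3 -c "
from h import *
hs()"
```

```text
t 2.7 pos [0.5217 0.1874 0.2194] F [-0.4 -0.3 -0.1] w 0.0852
x [ 0.001  0.005 -1.   ] y [-0.957 -0.289 -0.003] z [-0.289  0.957  0.005] q [ 0.34  0.49 -0.14  0.94  0.    0.05]
holder mm [  9.4  71.2 217.4] yaw-H deg 0.46
tilt [0.0014 0.0052]
```

>>> {"op": "arm_command", "data": {"moves": [0.007, -0.001, -0.005, 0.008, 0.004, 0, -1, 0, 0, 0, 0, 0, 0, -1, 0, 0, 0, 0, 0, 0, 0, 0, 0, 0, 0, 0, 0, 1, 0, 0, 0, 0, 0, 0, 1, 0, 0, 0, 0, 0, 0, 1, 0, 0, 0, 0, 0, 0, 1, 0, 0, 0, 0, 0, 0, 1, 0, 0, 0, 0, 0, 0, 1]}}

```text
clock: 3.45
eef_pos: [0.5247, 0.1831, 0.2122]
tool_rot: [-0.565, 0.423, 0.566, 0.426]
ft_force: [0.5, -1.2, -1.6]
grip_width: 0.0227
```

```bash
python3 -c "
from h import *
hs(); shot('side','side2',(180,110,290,200),7)"
```

```text
t 3.45 pos [0.5247 0.1831 0.2122] F [ 0.5 -1.2 -1.6] w 0.0227
x [ 0.003  0.004 -1.   ] y [-0.96  -0.28  -0.004] z [-0.28   0.96   0.003] q [ 0.33  0.5  -0.14  0.92  0.    0.05]
holder mm [  4.4  69.5 210.2] yaw-H deg -0.12
tilt [0.0027 0.0043]
```

View pics/side2.png

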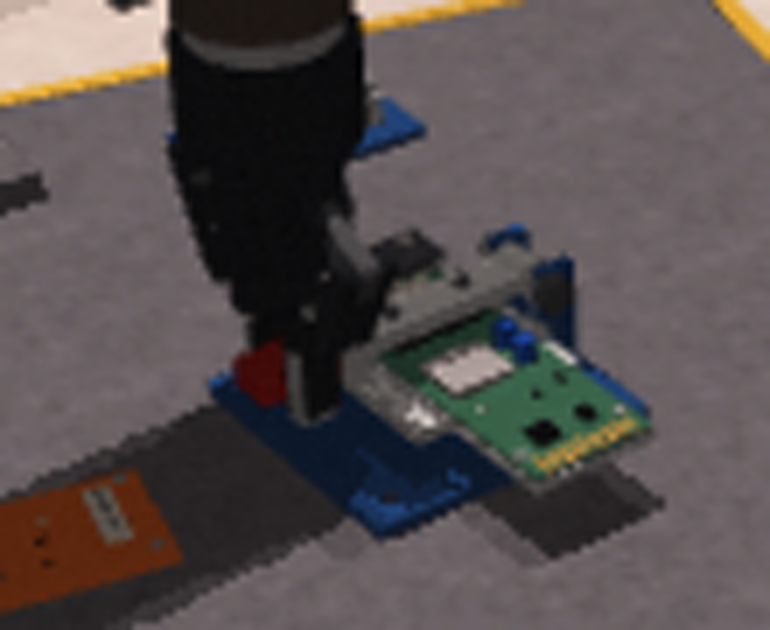

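>>> {"op": "arm_command", "data": {"moves": [-0.013, -0.0007, 0, 0, 0, 0, 1, -0.0128, -0.002, 0, 0, 0, 0, 1, -0.0125, -0.0035, 0, 0, 0, 0, 1, -0.012, -0.005, 0, 0, 0, 0, 1, -0.0114, -0.0062, 0, 0, 0, 0, 1, -0.0107, -0.0074, 0, 0, 0, 0, 1, 0, 0, 0, 0, 0, 0, 1]}}

```text
clock: 4.08
eef_pos: [0.5468, 0.1894, 0.277]
tool_rot: [-0.562, 0.428, 0.569, 0.422]
ft_force: [-0.6, 1.2, 1.5]
grip_width: 0.0227
```

```bash
python3 -c "
from h import *
hs(); shot('side','side3',(180,90,290,180),7)"
```

```text
t 4.08 pos [0.5468 0.1894 0.277 ] F [-0.6  1.2  1.5] w 0.0227
x [-0.014 -0.001 -1.   ] y [-0.96  -0.278  0.014] z [-0.278  0.961  0.003] q [0.33 0.48 0.01 1.12 0.   0.05]
holder mm [  4.2  46.6 275. ] yaw-H deg -0.2
tilt [-0.0137 -0.0012]
```

View pics/side3.png

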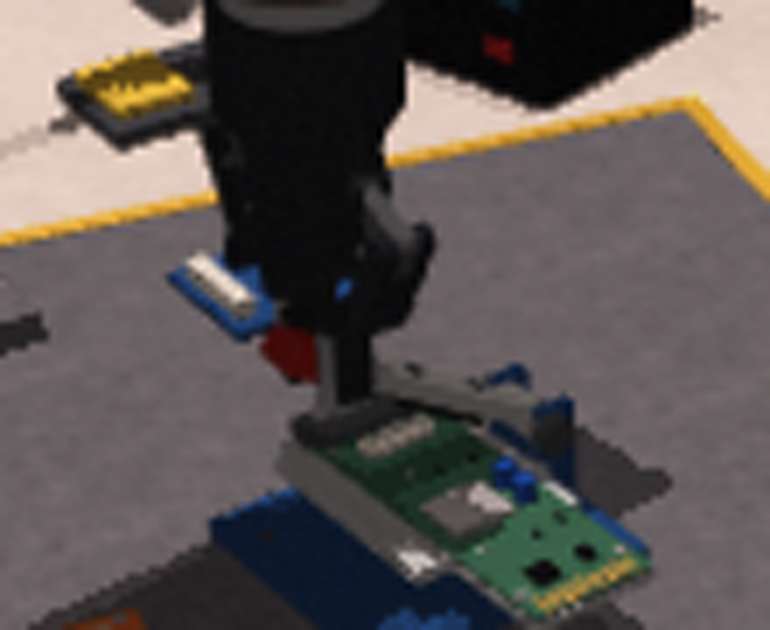

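>>> {"op": "arm_command", "data": {"moves": [-0.0105, -0.008, 0, 0, 0, -0.006, 1, -0.0098, -0.0088, 0, 0, 0, -0.006, 1, -0.0088, -0.0098, 0, 0, 0, 0, 1, -0.0077, -0.0105, 0, 0, 0, 0, 1, -0.0065, -0.0112, 0, 0, 0, 0, 1, -0.005, -0.012, 0, 0, 0, 0, 1, 0, 0, 0, 0, 0, 0, 1]}}

```text
clock: 4.72
eef_pos: [0.5901, 0.2019, 0.3097]
tool_rot: [-0.552, 0.442, 0.579, 0.407]
ft_force: [5.1, 3.4, -2.7]
grip_width: 0.0225
```

```bash
python3 -c "
from h import *
hs()"
```

```text
t 4.72 pos [0.5901 0.2019 0.3097] F [ 5.1  3.4 -2.7] w 0.0225
x [-0.061 -0.017 -0.998] y [-0.958 -0.278  0.063] z [-0.279  0.96   0.001] q [0.33 0.57 0.24 1.31 0.   0.05]
holder mm [  4.1   1.5 307.7] yaw-H deg -0.18
tilt [-0.0606 -0.0167]
```

>>> {"op": "arm_command", "data": {"moves": [-0.0065, -0.008, 0, 0, 0, -0.015, 1, -0.005, -0.0085, 0, 0, 0, -0.015, 1, -0.0035, -0.009, 0, 0, 0, -0.015, 1, -0.002, -0.01, 0, 0, 0, -0.015, 1, 0, 0, 0, 0, 0, 0, 1]}}

```text
clock: 5.13
eef_pos: [0.615, 0.2092, 0.3205]
tool_rot: [-0.558, 0.434, 0.573, 0.414]
ft_force: [3.6, 1.9, -5.8]
grip_width: 0.0227
```

```bash
python3 -c "
from h import *
hs(); shot('side','side4',(180,90,290,180),7)"
```

```text
t 5.13 pos [0.615  0.2092 0.3205] F [ 3.6  1.9 -5.8] w 0.0227
x [-0.034 -0.01  -0.999] y [-0.959 -0.281  0.036] z [-0.281  0.96  -0.   ] q [0.33 0.6  0.33 1.34 0.   0.04]
holder mm [  4.1 -24.5 318.5] yaw-H deg -0.05
tilt [-0.0344 -0.0101]
```

View pics/side4.png

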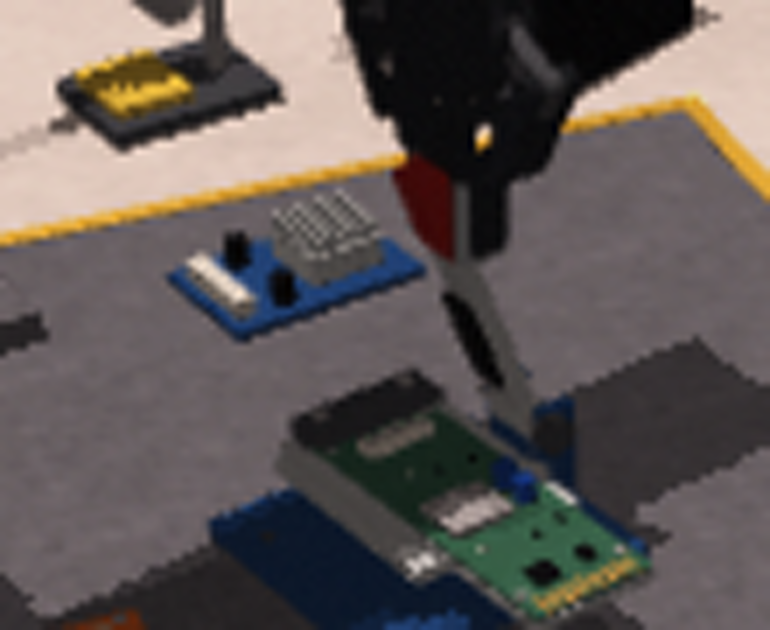

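>>> {"op": "arm_command", "data": {"moves": [-0.0035, -0.0095, 0, 0, 0, -0.018, 1, -0.002, -0.0095, 0, 0, 0, -0.018, 1, -0.001, -0.006, 0, 0, 0, -0.01, 1, 0, 0, 0, 0, 0, 0, 1]}}

```text
clock: 5.52
eef_pos: [0.6333, 0.2145, 0.3234]
tool_rot: [-0.564, 0.427, 0.567, 0.421]
ft_force: [-0.9, 0.6, 2.2]
grip_width: 0.0227
```

```bash
python3 -c "
from h import *
hs()"
```

```text
t 5.52 pos [0.6333 0.2145 0.3234] F [-0.9  0.6  2.2] w 0.0227
x [-0.008 -0.003 -1.   ] y [-0.96  -0.281  0.008] z [-0.281  0.96  -0.001] q [ 0.33  0.63  0.38  1.34 -0.    0.04]
holder mm [  3.9 -43.6 321.4] yaw-H deg -0.03
tilt [-0.0076 -0.0034]
```

>>> {"op": "arm_command", "data": {"moves": [0, 0, 0, 0, 0, 0, 0, 0, 0, 0, 0, 0, 0, -1, 0, 0, 0, 0, 0, 0, -1, 0, 0, 0, 0, 0, 0, -1, 0, 0, 0, 0, 0, 0, -1, 0, 0, 0, 0, 0, 0, -1, -0.02, 0, 0, 0, 0, 0, -1, -0.02, 0, 0, 0, 0, 0, -1, -0.02, 0, 0, 0, 0, 0, -1, 0, 0, 0, 0, 0, 0, -1]}}

```text
clock: 6.35
eef_pos: [0.6341, 0.2137, 0.3832]
tool_rot: [-0.566, 0.427, 0.566, 0.421]
ft_force: [1.3, -0.5, 0.6]
grip_width: 0.0856
```

```bash
python3 -c "
from h import *
hs(); shot('side','side5',(180,90,290,180),7)"
```

```text
t 6.35 pos [0.6341 0.2137 0.3832] F [ 1.3 -0.5  0.6] w 0.0856
x [-0.005 -0.006 -1.   ] y [-0.96  -0.281  0.007] z [-0.281  0.96  -0.004] q [ 0.33  0.6   0.5   1.48 -0.    0.04]
holder mm [  3.  -44.1 381.2] yaw-H deg -0.05
tilt [-0.0054 -0.0056]
```

View pics/side5.png

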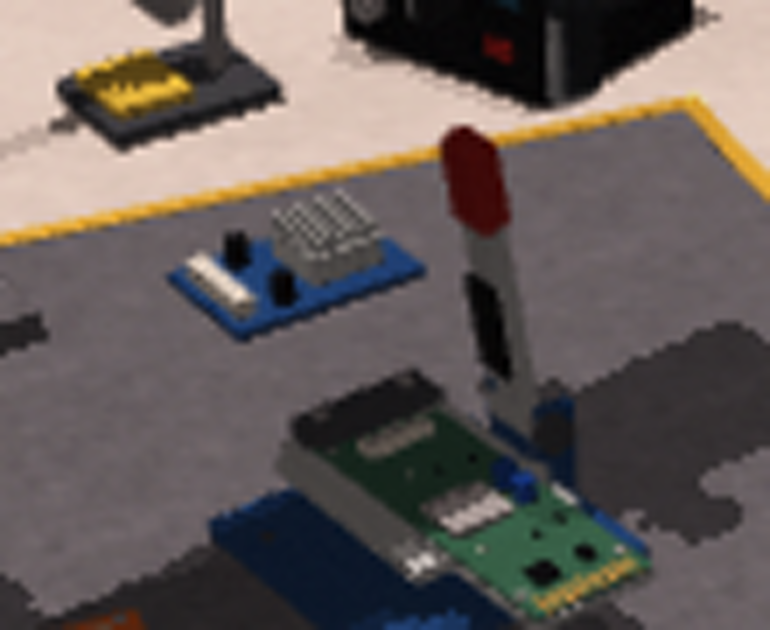

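>>> {"op": "arm_command", "data": {"moves": [0, 0, -0.012, 0.121, 0, 0, -0.5, 0, -0.0015, -0.012, 0.121, 0, 0, -0.5, 0, -0.003, -0.0116, 0.121, 0, 0, -0.5, 0, -0.0043, -0.0112, 0.121, 0, 0, -0.5, 0, -0.0056, -0.0106, 0.121, 0, 0, -0.5, 0, -0.007, -0.0098, 0.121, 0, 0, -0.5, 0, -0.008, -0.009, 0.121, 0, 0, -0.5, 0, -0.009, -0.008, 0.121, 0, 0, -0.5, 0, -0.01, -0.0067, 0.121, 0, 0, -0.5, 0, -0.0107, -0.0054, 0.121, 0, 0, -0.5, 0.01, -0.0113, -0.004, 0.121, 0, 0, -0.5, 0.02, -0.0117, -0.0027, 0.121, 0, 0, -0.5, 0.03, -0.012, -0.001, 0.121, 0, 0, -0.5, 0.03, -0.01, -0.015, 0, 0, 0, -0.5, 0.03, -0.01, -0.02, 0, 0, 0, -0.5, 0.02, 0, -0.02, 0, 0, 0, -0.5, 0, 0, 0, 0, 0, 0, -0.5]}}

```text
clock: 7.82
eef_pos: [0.6186, 0.0219, 0.215]
tool_rot: [-0.082, 0.713, 0.077, 0.692]
ft_force: [-1.5, 0.9, -0.7]
grip_width: 0.0641
```

```bash
python3 -c "
from h import *
hs()"
```

```text
t 7.82 pos [0.6186 0.0219 0.215 ] F [-1.5  0.9 -0.7] w 0.0641
x [-0.029 -0.01  -1.   ] y [-0.223  0.975 -0.003] z [ 0.974  0.223 -0.03 ] q [ 0.04  0.62  0.08  1.06 -0.01  1.38]
holder mm [-176.7   24.8  213. ] yaw-H deg -93.48
tilt [-0.029  -0.0098]
```

>>> {"op": "arm_command", "data": {"moves": [0.015, 0, 0, -0.06, -0.03, 0, -0.5, 0.012, 0, 0, 0, 0, 0, -0.5, 0, 0, 0, 0, 0, 0, -0.5, 0, 0, 0, 0, 0, 0, -0.5]}}

```text
clock: 8.15
eef_pos: [0.6145, 0.0208, 0.1823]
tool_rot: [-0.101, 0.703, 0.1, 0.697]
ft_force: [0.6, 0.0, 0.0]
grip_width: 0.064
```

```bash
python3 -c "
from h import *
hs()"
```

```text
t 8.15 pos [0.6145 0.0208 0.1823] F [0.6 0.  0. ] w 0.064
x [-0.009 -0.002 -1.   ] y [-0.282  0.959  0.   ] z [ 0.959  0.282 -0.009] q [ 0.03  0.64  0.02  0.95 -0.    1.32]
holder mm [-176.6   29.   180.3] yaw-H deg -89.96
tilt [-0.0088 -0.0022]
```

>>> {"op": "arm_command", "data": {"moves": [0.005, 0, 0, 0, -0.009, 0, -0.5, 0, 0, 0, 0, 0, 0, -0.5, 0.002, 0, 0, 0, 0, 0, -0.5, 0, 0, 0, 0, 0, 0, -0.5]}}

```text
clock: 8.48
eef_pos: [0.6167, 0.0216, 0.1771]
tool_rot: [-0.101, 0.698, 0.101, 0.702]
ft_force: [0.3, 0.3, -0.2]
grip_width: 0.0643
```

>>> {"op": "arm_command", "data": {"moves": [0.002, 0, 0, 0, 0, 0, -0.5, 0, 0, 0, 0, 0, 0, -0.5]}}

```text
clock: 8.65
eef_pos: [0.6176, 0.0218, 0.1762]
tool_rot: [-0.101, 0.697, 0.101, 0.703]
ft_force: [-0.5, -0.7, -0.2]
grip_width: 0.0641
```

>>> {"op": "arm_command", "data": {"moves": [0.002, 0, 0, 0, 0, 0, -0.5, 0, 0, 0, 0, 0, 0, -0.5]}}

```text
clock: 8.82
eef_pos: [0.618, 0.0219, 0.1747]
tool_rot: [-0.101, 0.696, 0.101, 0.703]
ft_force: [0.3, 0.9, 0.2]
grip_width: 0.064
```

>>> {"op": "arm_command", "data": {"moves": [0.003, 0, 0, 0, 0.008, 0, -0.5, 0, 0, 0, 0, 0, 0, -0.5]}}

```text
clock: 8.98
eef_pos: [0.6181, 0.0219, 0.1718]
tool_rot: [-0.102, 0.699, 0.101, 0.7]
ft_force: [0.0, 0.8, -0.2]
grip_width: 0.0643
```

>>> {"op": "arm_command", "data": {"moves": [0.003, 0, 0, 0, 0, 0, -0.5, 0, 0, 0, 0, 0, 0, -0.5]}}

```text
clock: 9.15
eef_pos: [0.6187, 0.0219, 0.1697]
tool_rot: [-0.102, 0.699, 0.1, 0.701]
ft_force: [-0.2, -0.5, -0.3]
grip_width: 0.0643
```

>>> {"op": "arm_command", "data": {"moves": [0.002, 0, 0, 0, 0, 0, -0.5, 0, 0, 0, 0, 0, 0, -0.5]}}

```text
clock: 9.32
eef_pos: [0.619, 0.0219, 0.1701]
tool_rot: [-0.102, 0.698, 0.1, 0.702]
ft_force: [1.0, 0.0, 0.5]
grip_width: 0.0643
```

>>> {"op": "arm_command", "data": {"moves": [0.003, 0, 0, 0, 0.006, 0, -0.5]}}

```text
clock: 9.4
eef_pos: [0.6196, 0.022, 0.1693]
tool_rot: [-0.102, 0.699, 0.1, 0.7]
ft_force: [-4.9, 1.1, 26.8]
grip_width: 0.0643
```

>>> {"op": "arm_command", "data": {"moves": [0.003, 0, 0, 0, 0, 0, -0.5]}}

```text
clock: 9.48
eef_pos: [0.6196, 0.0221, 0.1693]
tool_rot: [-0.102, 0.699, 0.1, 0.701]
ft_force: [-10.7, 0.2, 27.5]
grip_width: 0.0642
```

>>> {"op": "arm_command", "data": {"moves": [0.003, 0, 0, 0, 0, 0, -0.5]}}

```text
clock: 9.57
eef_pos: [0.6195, 0.0221, 0.1693]
tool_rot: [-0.102, 0.699, 0.1, 0.701]
ft_force: [-6.3, -0.3, 20.6]
grip_width: 0.0643
```

>>> {"op": "arm_command", "data": {"moves": [-0.03, 0, 0, 0, -0.005, 0, -1, -0.03, 0, 0, 0, 0, 0, -1, -0.02, 0, 0, 0, 0, 0, -1, 0, 0.02, 0.007, 0, 0, 0, -1, 0, 0.03, 0.01, 0, 0, 0, -1, 0, 0.03, 0.01, 0, 0, 0, -1, 0, 0, 0, 0, 0, 0, -1, 0, 0, 0, 0, 0, 0, -1]}}

```text
clock: 10.23
eef_pos: [0.6223, 0.1079, 0.2509]
tool_rot: [-0.1, 0.698, 0.099, 0.702]
ft_force: [-0.5, -0.9, -1.0]
grip_width: 0.0856
```

```bash
python3 -c "
from h import *
hs(); shot('top','top6',(170,150,270,225),8)"
```

```text
t 10.23 pos [0.6223 0.1079 0.2509] F [-0.5 -0.9 -1. ] w 0.0856
x [ 0.006 -0.002 -1.   ] y [-0.279  0.96  -0.004] z [0.96  0.279 0.006] q [ 0.17  0.59  0.13  1.1  -0.    1.46]
holder mm [-95.2  -3.  248.9] yaw-H deg -90.17
tilt [ 0.0064 -0.0019]
```

View pics/top6.png

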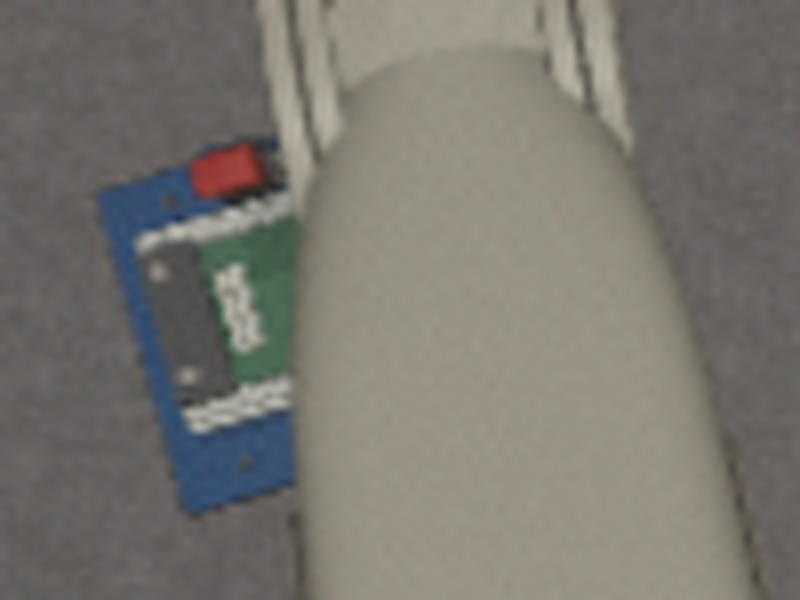

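>>> {"op": "arm_command", "data": {"moves": [0, 0.01, -0.003, -0.003, 0.006, 0, -1, 0.01, 0.008, 0, 0, 0, 0, -1, 0.013, 0, 0, 0, 0, 0, -1, 0.01, 0, 0, 0, 0, 0, -1, 0, 0, 0, 0, 0, 0, -1]}}

```text
clock: 10.7
eef_pos: [0.6125, 0.1237, 0.2134]
tool_rot: [-0.101, 0.701, 0.098, 0.699]
ft_force: [-1.0, -0.1, 0.2]
grip_width: 0.085
```

```bash
python3 -c "
from h import *
hs(); shot('side','side7',(180,90,290,180),7)"
```

```text
t 10.7 pos [0.6125 0.1237 0.2134] F [-1.  -0.1  0.2] w 0.085
x [-0.003 -0.004 -1.   ] y [-0.279  0.96  -0.002] z [ 0.96   0.279 -0.004] q [ 0.2   0.62  0.07  1.03 -0.    1.49]
holder mm [-77.3   2.  211.4] yaw-H deg -90.18
tilt [-0.0034 -0.0035]
```

View pics/side7.png

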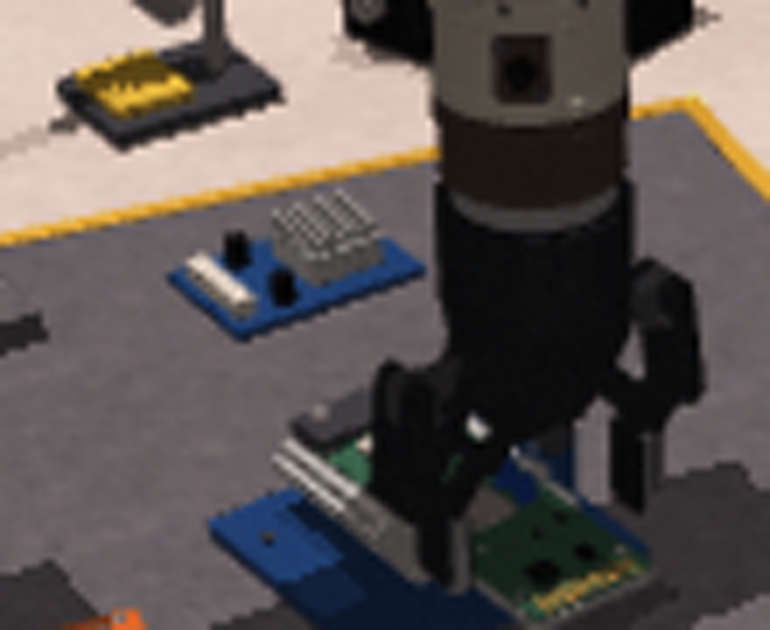

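>>> {"op": "arm_command", "data": {"moves": [0.004, 0, 0.001, 0, -0.003, 0, -1, 0, 0, 0, 0, 0, 0, -1, 0, 0, 0, 0, 0, 0, -0.5, 0, 0, 0, 0, 0, 0, -0.5]}}

```text
clock: 11.08
eef_pos: [0.614, 0.1231, 0.2098]
tool_rot: [-0.1, 0.7, 0.098, 0.7]
ft_force: [0.0, -0.4, -0.8]
grip_width: 0.0647
```

```bash
python3 -c "
from h import *
hs()"
```

```text
t 11.08 pos [0.614  0.1231 0.2098] F [ 0.  -0.4 -0.8] w 0.0647
x [ 0.    -0.003 -1.   ] y [-0.277  0.961 -0.003] z [ 0.961  0.277 -0.001] q [ 0.2   0.63  0.07  1.02 -0.    1.49]
holder mm [-78.3   0.8 207.8] yaw-H deg -90.29
tilt [ 0.     -0.0027]
```

>>> {"op": "arm_command", "data": {"moves": [0.001, 0, 0, 0, 0, 0, -0.4, 0, 0, 0, 0, 0, 0, -0.2, 0, 0, 0, 0, 0, 0, 1, 0, 0, 0, 0, 0, 0, 1, 0, 0, 0, 0, 0, 0, 1]}}

```text
clock: 11.5
eef_pos: [0.6142, 0.1228, 0.2106]
tool_rot: [-0.1, 0.7, 0.098, 0.701]
ft_force: [-0.3, -0.0, -0.9]
grip_width: 0.0579
```

```bash
python3 -c "
from h import *
hs()"
```

```text
t 11.5 pos [0.6142 0.1228 0.2106] F [-0.3 -0.  -0.9] w 0.0579
x [ 0.002 -0.002 -1.   ] y [-0.276  0.961 -0.003] z [0.961 0.276 0.001] q [ 0.2   0.63  0.07  1.02 -0.    1.49]
holder mm [-78.6   0.6 208.6] yaw-H deg -90.31
tilt [ 0.0019 -0.0021]
```

>>> {"op": "arm_command", "data": {"moves": [0, -0.005, 0, 0, 0, 0, 1, 0, -0.006, 0, 0, 0, 0, 1, 0, -0.007, 0, 0, 0, 0, 1, 0, -0.007, 0, 0, 0, 0, 1, 0, 0, 0, 0, 0, 0, 1]}}

```text
clock: 11.92
eef_pos: [0.622, 0.0968, 0.2103]
tool_rot: [-0.1, 0.699, 0.098, 0.701]
ft_force: [0.9, 0.1, -0.6]
grip_width: 0.0578
```

```bash
python3 -c "
from h import *
hs(); shot('side','side8',(180,90,290,180),7)"
```

```text
t 11.92 pos [0.622  0.0968 0.2103] F [ 0.9  0.1 -0.6] w 0.0578
x [ 0.002 -0.002 -1.   ] y [-0.277  0.961 -0.003] z [0.961 0.277 0.002] q [ 0.15  0.63  0.08  1.02 -0.    1.44]
holder mm [-105.8    0.5  208.3] yaw-H deg -90.27
tilt [ 0.0023 -0.0021]
```

View pics/side8.png

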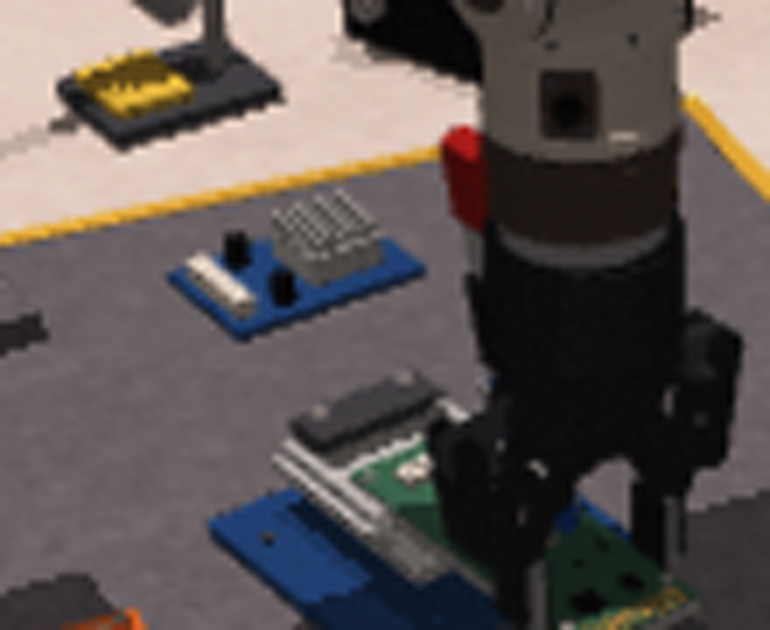

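>>> {"op": "arm_command", "data": {"moves": [0, -0.01, 0, 0, 0, 0, 1, 0, -0.015, 0, 0, 0, 0, 1, 0, -0.015, 0, 0, 0, 0, 1, 0, -0.015, 0, 0, 0, 0, 1, 0, -0.015, 0, 0, 0, 0, 1, 0, -0.015, 0, 0, 0, 0, 1, 0, -0.01, 0, 0, 0, 0, 1, 0, 0, 0, 0, 0, 0, 1, 0, 0, 0, 0, 0, 0, 1]}}

```text
clock: 12.72
eef_pos: [0.6504, -0.0063, 0.2092]
tool_rot: [-0.1, 0.7, 0.096, 0.7]
ft_force: [-1.2, 0.5, -1.5]
grip_width: 0.0579
```

```bash
python3 -c "
from h import *
hs(); shot('side','side9',(180,90,310,200),6)"
```

```text
t 12.72 pos [ 0.6504 -0.0063  0.2092] F [-1.2  0.5 -1.5] w 0.0579
x [ 0.001 -0.004 -1.   ] y [-0.274  0.962 -0.005] z [ 0.962  0.274 -0.   ] q [-0.01  0.67  0.15  1.05 -0.    1.28]
holder mm [-212.7    2.3  207.2] yaw-H deg -90.43
tilt [ 0.0009 -0.0045]
```

View pics/side9.png

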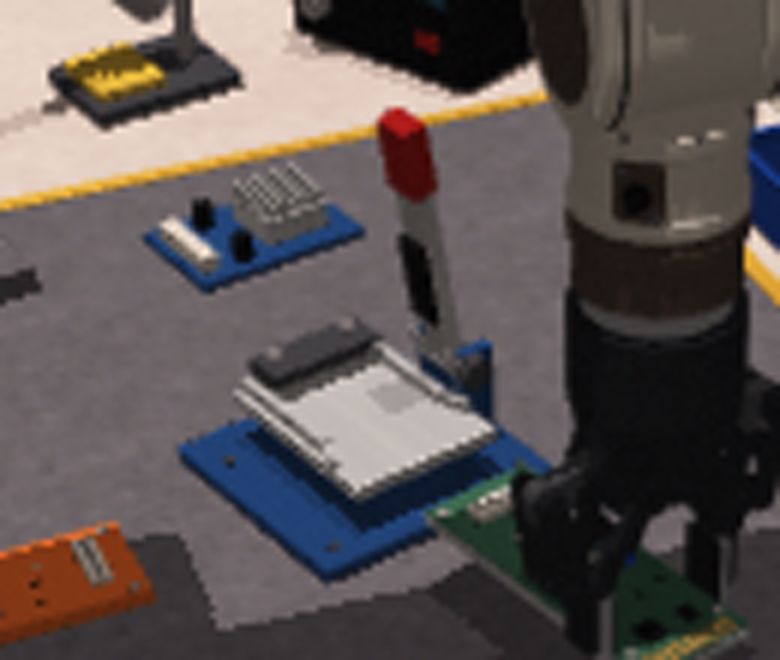

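>>> {"op": "arm_command", "data": {"moves": [-0.02, 0, 0, 0, 0, 0, 1, -0.03, 0, 0, 0, 0, 0, 1, -0.03, 0, 0, -0.05, 0, 0, 1, -0.02, 0, 0, -0.1, 0, 0, 1, -0.01, 0, 0, -0.12, 0, 0, 1, 0, 0, 0, -0.12, 0, 0, 1, 0, 0, 0, -0.12, 0, 0, 1, 0, 0, 0, -0.12, 0, 0, 1, 0, 0, 0, -0.12, 0, 0, 1, 0, 0, 0, -0.12, 0, 0, 1, 0, 0, 0, -0.12, 0, 0, 1, 0, 0, 0, -0.12, 0, 0, 1, 0, 0, 0, -0.12, 0, 0, 1, 0, 0, 0, -0.12, 0, 0, 1, 0, 0, 0, -0.12, 0, 0, 1, 0, 0, 0, -0.12, 0, 0, 1, 0, 0, 0, -0.12, 0, 0, 1, 0, 0, 0, -0.12, 0, 0, 1, 0, 0, 0, -0.1, 0, 0, 1, 0, 0, 0, 0, 0, 0, 1]}}

```text
clock: 14.43
eef_pos: [0.6448, 0.0151, 0.3231]
tool_rot: [-0.642, 0.289, 0.648, 0.289]
ft_force: [-0.3, 0.6, -1.4]
grip_width: 0.058
```

```bash
python3 -c "
from h import *
hs()"
```

```text
t 14.43 pos [0.6448 0.0151 0.3231] F [-0.3  0.6 -1.4] w 0.058
x [-0.008  0.003 -1.   ] y [-0.746 -0.665  0.004] z [-0.665  0.746  0.007] q [ 0.02  0.58  0.3   1.3   0.   -0.71]
holder mm [-190.6    1.6  321.1] yaw-H deg 25.36
tilt [-0.008   0.0027]
```

>>> {"op": "arm_command", "data": {"moves": [0, 0, 0, -0.12, 0, 0, 1, 0, 0, 0, -0.12, 0, 0, 1, 0, 0, 0, -0.12, 0, 0, 1, 0, 0, 0, -0.12, 0, 0, 1, 0, 0, 0, -0.12, 0, 0, 1, 0, 0, 0, -0.12, 0, 0, 1, 0, 0, 0, -0.12, 0, 0, 1, 0, 0, 0, -0.12, 0, 0, 1, 0, 0, 0, -0.1, 0, 0, 1, 0, 0, 0, -0.02, 0, 0, 1, 0, 0, 0, 0, 0, 0, 1]}}

```text
clock: 15.35
eef_pos: [0.6421, 0.0244, 0.3222]
tool_rot: [-0.696, -0.099, 0.705, -0.093]
ft_force: [0.5, -1.1, -1.3]
grip_width: 0.0578
```

```bash
python3 -c "
from h import *
hs()"
```

```text
t 15.35 pos [0.6421 0.0244 0.3222] F [ 0.5 -1.1 -1.3] w 0.0578
x [-0.013  0.007 -1.   ] y [ 0.269 -0.963 -0.01 ] z [-0.963 -0.269  0.01 ] q [ 0.04  0.57  0.29  1.3   0.01 -1.81]
holder mm [-180.9    1.6  320.2] yaw-H deg -270.76
tilt [-0.0129  0.0072]
```

>>> {"op": "arm_command", "data": {"moves": [0, -0.01, 0.012, -0.013, 0.01, 0.01, 1, 0.02, -0.01, 0.018, 0, 0, 0, 1, 0.03, -0.005, 0.013, 0, 0, 0, 1, 0.03, 0, 0, 0, 0, 0, 1, 0.02, 0, 0, 0, 0, 0, 1, 0.01, 0, 0, 0, 0, 0, 1, 0, 0, 0, 0, 0, 0, 1, 0, 0, 0, 0, 0, 0, 1]}}

```text
clock: 16.02
eef_pos: [0.5926, 0.0399, 0.2115]
tool_rot: [0.703, 0.093, -0.699, 0.092]
ft_force: [0.4, -0.4, -1.2]
grip_width: 0.058
```

```bash
python3 -c "
from h import *
hs(); shot('side','side10',(180,90,310,200),6)"
```

```text
t 16.02 pos [0.5926 0.0399 0.2115] F [ 0.4 -0.4 -1.2] w 0.058
x [ 0.007  0.002 -1.   ] y [ 0.26  -0.966 -0.   ] z [-0.966 -0.26  -0.007] q [ 0.07  0.57 -0.03  0.97  0.   -1.77]
holder mm [-152.2   44.7  209.5] yaw-H deg -271.29
tilt [0.0065 0.0018]
```

View pics/side10.png

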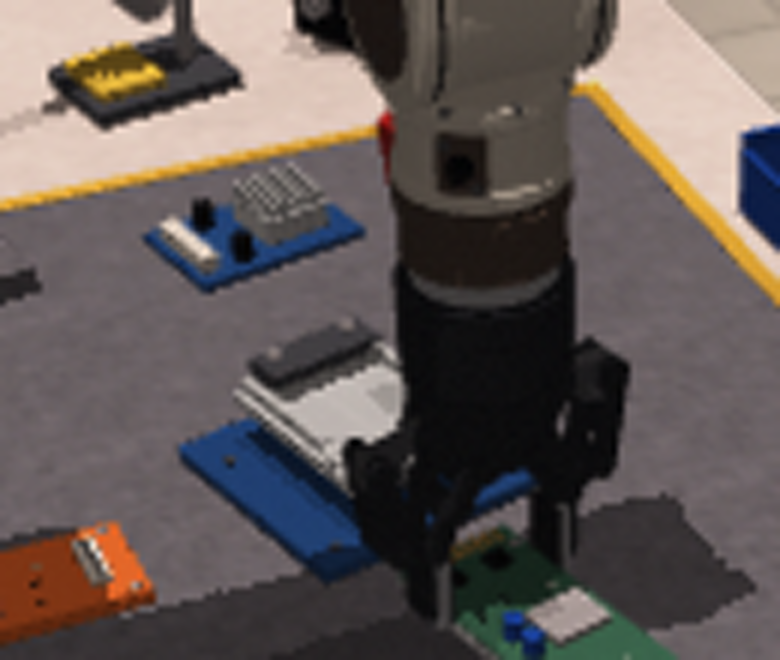

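>>> {"op": "arm_command", "data": {"moves": [0.01, 0, 0, -0.022, -0.007, 0, 1, 0.012, 0, 0, 0, 0, 0, 1, 0.01, 0, 0, 0, 0, 0, 1, 0, 0, 0, 0, 0, 0, 1, 0, 0, 0, 0, 0, 0, 1]}}

```text
clock: 16.48
eef_pos: [0.5962, 0.0399, 0.1812]
tool_rot: [0.703, 0.1, -0.697, 0.101]
ft_force: [0.1, 0.3, -1.1]
grip_width: 0.0577
```

```bash
python3 -c "
from h import *
hs()"
```

```text
t 16.48 pos [0.5962 0.0399 0.1812] F [ 0.1  0.3 -1.1] w 0.0577
x [ 0.009  0.    -1.   ] y [ 0.281 -0.96   0.002] z [-0.96  -0.281 -0.009] q [ 0.07  0.61 -0.05  0.9  -0.   -1.79]
holder mm [-153.1   41.2  179.2] yaw-H deg -270.01
tilt [0.0093 0.0005]
```

>>> {"op": "arm_command", "data": {"moves": [0.005, 0, 0, 0, -0.01, 0, 1, 0, 0, 0, 0, 0, 0, 1, 0, 0, 0, 0, 0, 0, 1]}}

```text
clock: 16.73
eef_pos: [0.5965, 0.0398, 0.1757]
tool_rot: [-0.699, -0.099, 0.7, -0.101]
ft_force: [-0.6, -0.5, -1.3]
grip_width: 0.0584
```

>>> {"op": "arm_command", "data": {"moves": [0.002, 0, 0, 0, 0, 0, 1, 0, 0, 0, 0, 0, 0, 1]}}

```text
clock: 16.9
eef_pos: [0.5967, 0.0398, 0.1739]
tool_rot: [-0.7, -0.099, 0.7, -0.101]
ft_force: [0.4, 0.3, -1.4]
grip_width: 0.058
```

```bash
python3 -c "
from h import *
hs()"
```

```text
t 16.9 pos [0.5967 0.0398 0.1739] F [ 0.4  0.3 -1.4] w 0.058
x [-0.001 -0.003 -1.   ] y [ 0.281 -0.96   0.002] z [-0.96  -0.281  0.001] q [ 0.07  0.62 -0.05  0.9  -0.   -1.79]
holder mm [-153.4   40.8  171.9] yaw-H deg -270.04
tilt [-0.0006 -0.0026]
```

>>> {"op": "arm_command", "data": {"moves": [0.002, 0, 0, 0, 0, 0, 1, 0, 0, 0, 0, 0, 0, 1]}}

```text
clock: 17.07
eef_pos: [0.5971, 0.0398, 0.1728]
tool_rot: [0.7, 0.099, -0.7, 0.101]
ft_force: [-0.7, -0.3, -1.4]
grip_width: 0.0579
```

>>> {"op": "arm_command", "data": {"moves": [0.0015, 0, 0, 0, 0, 0, 1]}}

```text
clock: 17.15
eef_pos: [0.5973, 0.0398, 0.1725]
tool_rot: [0.701, 0.099, -0.699, 0.101]
ft_force: [-4.9, -0.2, 13.5]
grip_width: 0.0582
```

```bash
python3 -c "
from h import *
hs(); shot('side','side11',(180,120,310,230),6)"
```

```text
t 17.15 pos [0.5973 0.0398 0.1725] F [-4.9 -0.2 13.5] w 0.0582
x [ 0.002 -0.002 -1.   ] y [ 0.281 -0.96   0.003] z [-0.96  -0.281 -0.002] q [ 0.07  0.62 -0.05  0.9  -0.   -1.79]
holder mm [-153.5   40.2  170.5] yaw-H deg -270.04
tilt [ 0.0023 -0.0024]
```

View pics/side11.png

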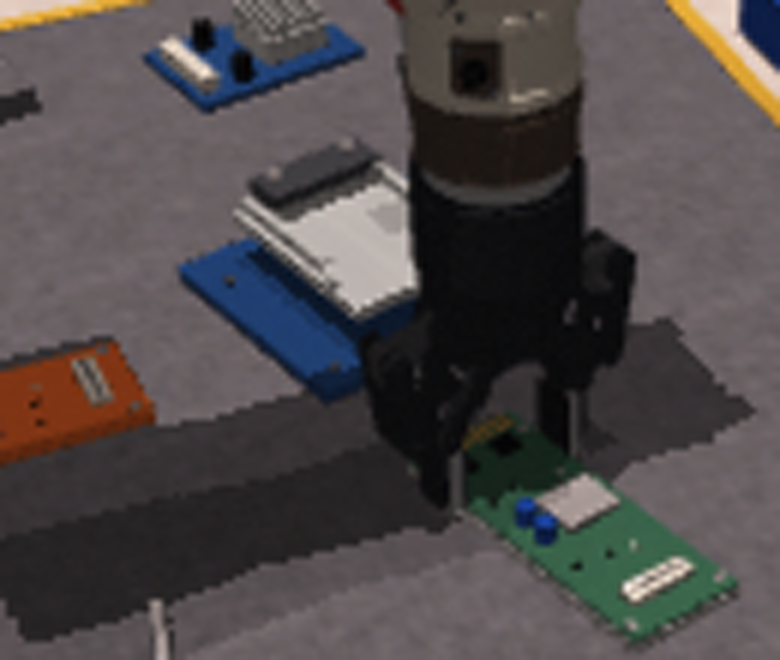

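>>> {"op": "arm_command", "data": {"moves": [0, 0, 0, 0, 0, 0, -0.3, 0, 0, 0, 0, 0, 0, -0.5, 0, 0, 0, 0, 0, 0, -1, 0, 0, 0, 0, 0, 0, -1, 0, 0, 0, 0, 0, 0, -1, -0.015, 0, 0, 0, 0, 0, -1, -0.015, 0, 0, 0, 0, 0, -1, 0, 0.02, 0, 0, 0, 0, -1, 0, 0.025, 0, 0, 0, 0, -1, 0, 0.025, 0, 0, 0, 0, -1, 0, 0.015, 0, 0, 0, 0, -1, 0, 0, 0, 0, 0, 0, -1, 0, 0, 0, 0, 0, 0, -1]}}

```text
clock: 18.28
eef_pos: [0.6226, -0.0433, 0.204]
tool_rot: [0.701, 0.101, -0.698, 0.103]
ft_force: [0.2, 0.4, -0.3]
grip_width: 0.0853
```

```bash
python3 -c "
from h import *
hs(); shot('side','side12',(180,120,310,230),6)"
```

```text
t 18.28 pos [ 0.6226 -0.0433  0.204 ] F [ 0.2  0.4 -0.3] w 0.0853
x [ 0.004 -0.002 -1.   ] y [ 0.284 -0.959  0.003] z [-0.959 -0.284 -0.003] q [-0.07  0.63  0.06  1.   -0.   -1.93]
holder mm [-240.4   39.3  202. ] yaw-H deg -269.85
tilt [ 0.0041 -0.0023]
```

View pics/side12.png

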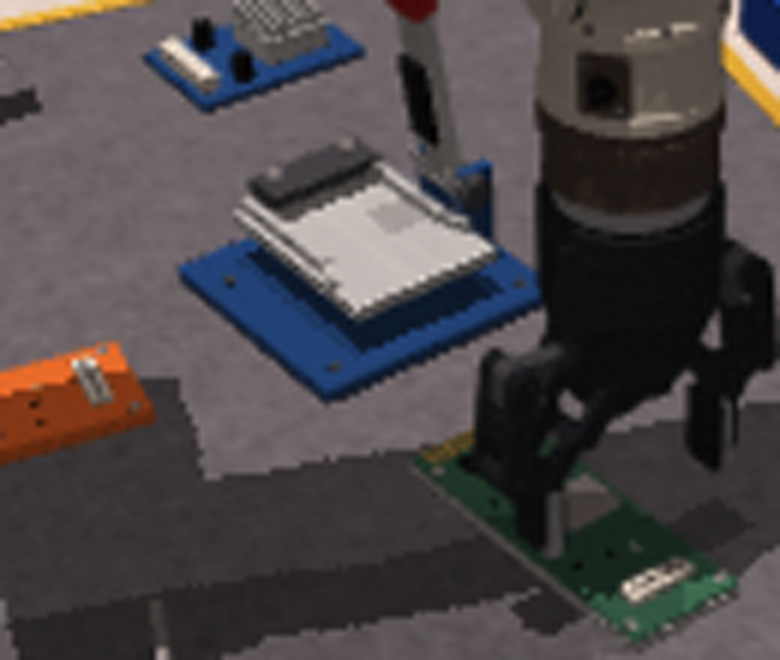

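>>> {"op": "arm_command", "data": {"moves": [0, 0.008, 0.001, 0.003, 0, 0, -1, 0.01, 0.002, 0, 0, 0, 0, -1, 0.01, 0, 0, 0, 0, 0, -1, 0.006, 0, 0, 0, 0, 0, -1, 0, 0, 0, 0, 0, 0, -1, 0, 0, 0, 0, 0, 0, -0.6]}}

```text
clock: 18.83
eef_pos: [0.623, -0.0498, 0.1734]
tool_rot: [-0.7, -0.102, 0.7, -0.103]
ft_force: [-0.4, -0.4, 0.5]
grip_width: 0.0757
```

```bash
python3 -c "
from h import *
hs()"
```

```text
t 18.83 pos [ 0.623  -0.0498  0.1734] F [-0.4 -0.4  0.5] w 0.0757
x [-0.    -0.001 -1.   ] y [ 0.286 -0.958  0.001] z [-0.958 -0.286  0.001] q [-0.08  0.66  0.03  0.94 -0.   -1.94]
holder mm [-246.8   40.7  171.4] yaw-H deg -269.72
tilt [-0.0002 -0.0011]
```

>>> {"op": "arm_command", "data": {"moves": [0.001, 0.001, 0, 0.004, 0, 0, -0.5, 0, 0, 0, 0, 0, 0, -0.4, 0, 0, 0, 0, 0, 0, -0.2, 0, 0, 0, 0, 0, 0, 1, 0, 0, 0, 0, 0, 0, 1, 0, 0, 0, 0, 0, 0, 1]}}

```text
clock: 19.33
eef_pos: [0.6234, -0.05, 0.1727]
tool_rot: [-0.7, -0.101, 0.7, -0.102]
ft_force: [0.5, -0.4, -1.4]
grip_width: 0.0577
```

```bash
python3 -c "
from h import *
hs(); shot('top','top13',(170,150,320,260),5); shot('side','side13',(180,120,310,230),6)"
```

```text
t 19.33 pos [ 0.6234 -0.05    0.1727] F [ 0.5 -0.4 -1.4] w 0.0577
x [-0.    -0.001 -1.   ] y [ 0.283 -0.959  0.001] z [-0.959 -0.283  0.001] q [-0.08  0.67  0.03  0.94 -0.   -1.94]
holder mm [-247.1   40.5  170.7] yaw-H deg -269.9
tilt [-0.0002 -0.0014]
```

View pics/side13.png

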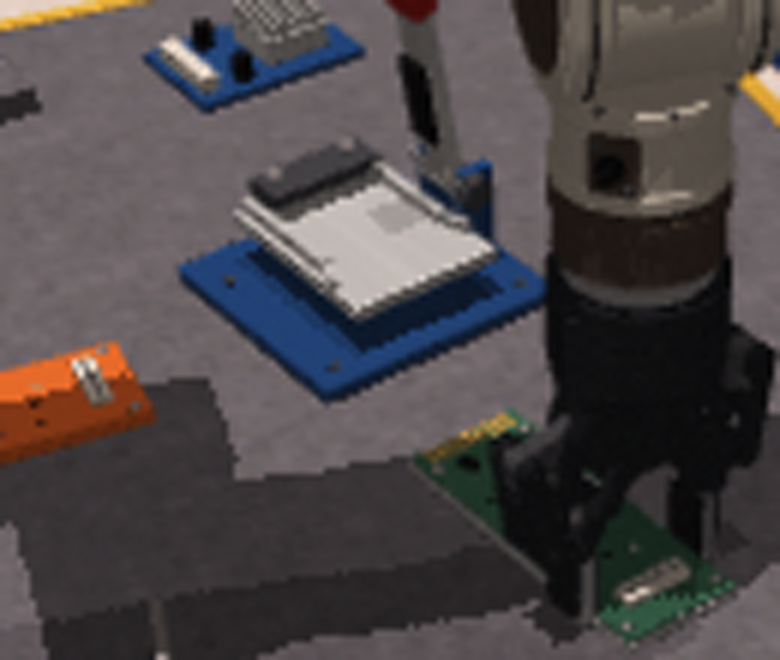

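View pics/top13.png

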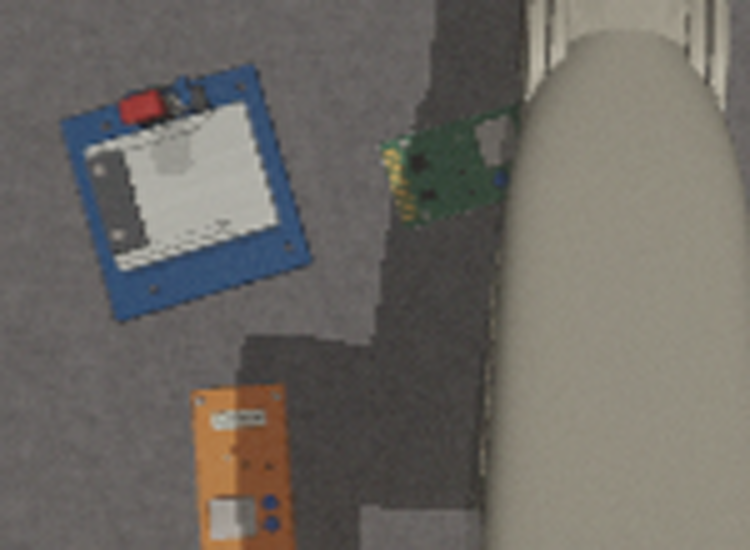

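>>> {"op": "arm_command", "data": {"moves": [-0.015, 0, 0, 0, 0, 0, 1, -0.02, 0, 0, 0, 0, 0, 1, -0.02, 0, -0.008, 0, 0, 0, 1, 0, -0.01, -0.014, 0, 0, 0, 1, 0, -0.018, -0.013, 0, 0, 0, 1, 0, -0.018, 0, 0, 0, 0, 1, 0, -0.01, 0, 0, 0, 0, 1, 0, 0, 0, 0, 0, 0, 1, 0, 0, 0, 0, 0, 0, 1]}}

```text
clock: 20.18
eef_pos: [0.6406, 0.0146, 0.2275]
tool_rot: [-0.698, -0.1, 0.702, -0.1]
ft_force: [-0.7, -0.3, -0.7]
grip_width: 0.0577
```

```bash
python3 -c "
from h import *
hs(); shot('top','top14',(170,150,320,260),5); shot('side','side14',(180,100,310,210),6)"
```

```text
t 20.18 pos [0.6406 0.0146 0.2275] F [-0.7 -0.3 -0.7] w 0.0577
x [-0.005 -0.002 -1.   ] y [ 0.28 -0.96  0.  ] z [-0.96  -0.28   0.006] q [ 0.02  0.64  0.14  1.08 -0.   -1.83]
holder mm [-189.9    5.7  225.5] yaw-H deg -270.08
tilt [-0.0054 -0.0019]
```

View pics/side14.png

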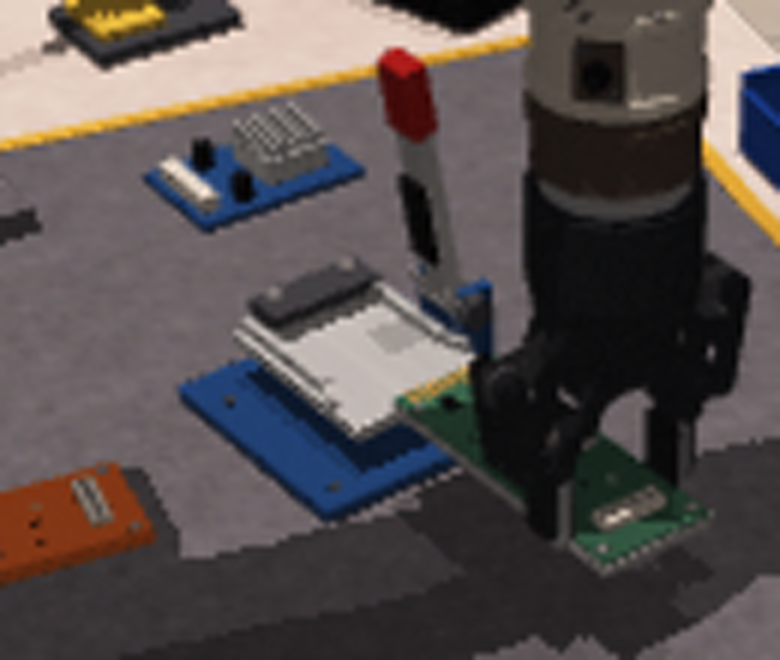

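View pics/top14.png

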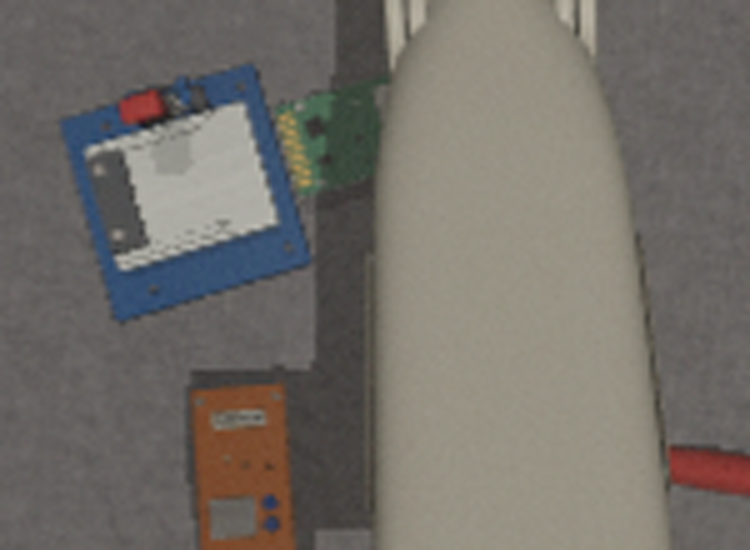

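>>> {"op": "arm_command", "data": {"moves": [0.005, 0, -0.005, 0, 0.005, 0, 1, 0.008, 0, 0, 0, 0, 0, 1, 0, 0, 0, 0, 0, 0, 1, 0, 0, 0, 0, 0, 0, 1]}}

```text
clock: 20.62
eef_pos: [0.6459, 0.0124, 0.2125]
tool_rot: [-0.7, -0.098, 0.701, -0.099]
ft_force: [0.6, -0.2, -0.9]
grip_width: 0.0581
```

```bash
python3 -c "
from h import *
hs()"
```

```text
t 20.62 pos [0.6459 0.0124 0.2125] F [ 0.6 -0.2 -0.9] w 0.0581
x [-0.001 -0.001 -1.   ] y [ 0.275 -0.961  0.001] z [-0.961 -0.275  0.001] q [ 0.02  0.66  0.14  1.05 -0.   -1.83]
holder mm [-193.5    1.3  210.5] yaw-H deg -270.36
tilt [-0.0008 -0.001 ]
```

>>> {"op": "arm_command", "data": {"moves": [0, -0.009, 0, -0.004, 0, 0, 1, 0, -0.01, 0, 0, 0, 0, 1, 0, -0.01, 0, 0, 0, 0, 1, 0, -0.005, 0, 0, 0, 0, 1, 0, 0, 0, 0, 0, 0, 1]}}

```text
clock: 21.03
eef_pos: [0.635, 0.0475, 0.2114]
tool_rot: [-0.699, -0.099, 0.701, -0.099]
ft_force: [-0.1, 0.7, -1.4]
grip_width: 0.0582
```

```bash
python3 -c "
from h import *
hs(); shot('top','top15',(170,150,320,260),5); shot('side','side15',(200,120,300,200),8)"
```

```text
t 21.03 pos [0.635  0.0475 0.2114] F [-0.1  0.7 -1.4] w 0.0582
x [-0.003 -0.001 -1.   ] y [ 0.278 -0.961 -0.   ] z [-0.961 -0.278  0.003] q [ 0.07  0.64  0.11  1.04 -0.   -1.78]
holder mm [-156.8    1.9  209.4] yaw-H deg -270.2
tilt [-0.0032 -0.0006]
```

View pics/side15.png

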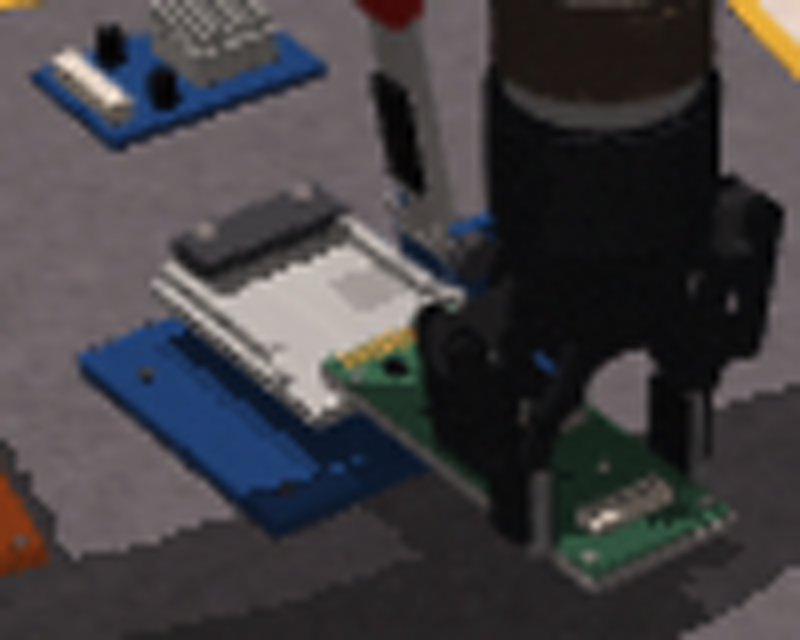

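View pics/top15.png

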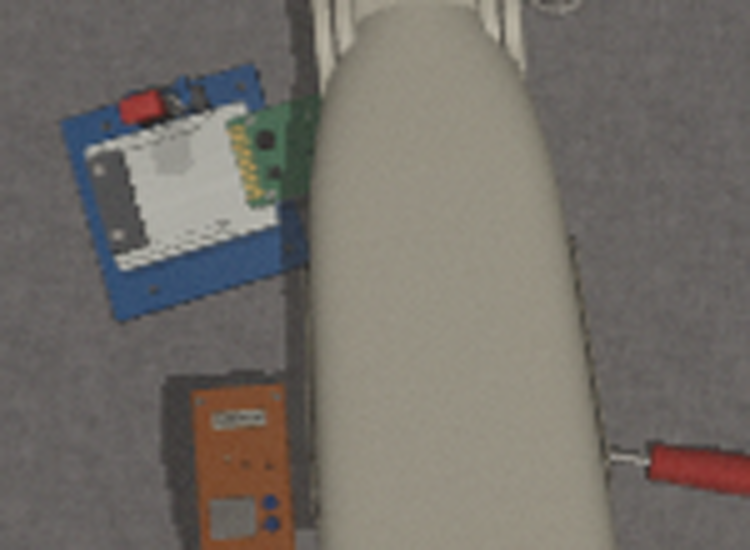

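```bash
python3 - <<'E'
from h import *
im=cv2.cvtColor(bot.camera("top"),cv2.COLOR_RGB2BGR); x0,y0,f=178,160,12
a=cv2.resize(im[160:208,178:240],None,fx=f,fy=f,interpolation=cv2.INTER_CUBIC)
def pt(P,c):
    for q in proj("top",h2w(H,P)):
        x=(q-[x0,y0]+.5)*f-.5; cv2.circle(a,tuple(int(v) for v in x),3,c,-1)
pt([[-45,-42,38],[-45,42,38],[-45,0,38],[50,0,38],[77,-70,10],[77,70,10],[-58,-70,10],[-58,70,10]],(0,0,255))
pt([[-31.5,-30+1,48],[-31.5,30+1,48]],(255,0,255))
pt([[-10,-31.7,44],[-10,31.7,44],[62,-31.7,44],[62,31.7,44]],(255,255,0))
cv2.imwrite("pics/top16.png",a)
E
```

```text
(no output)
```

View pics/top16.png

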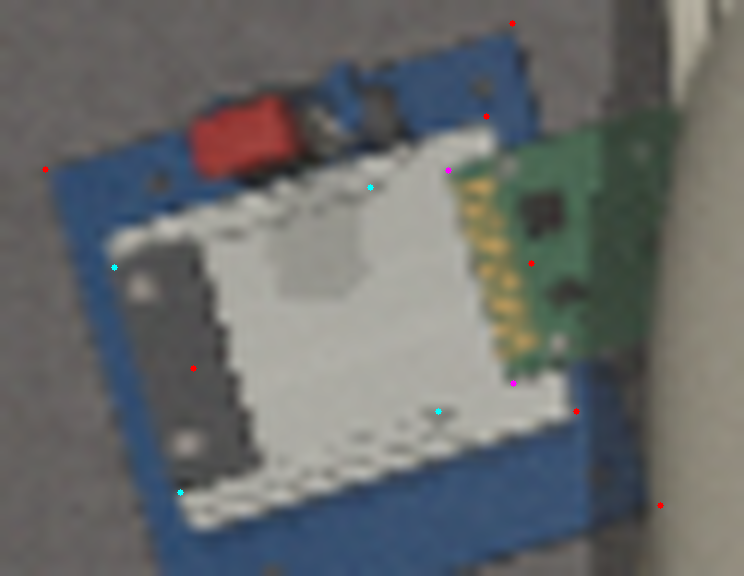

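>>> {"op": "arm_command", "data": {"moves": [-0.001, -0.005, 0.0005, -0.002, 0.002, 0, 1, 0, -0.006, 0, 0, 0, 0, 1, 0, -0.006, 0, 0, 0, 0, 1, 0, 0, 0, 0, 0, 0, 1]}}

```text
clock: 21.52
eef_pos: [0.6302, 0.0629, 0.2131]
tool_rot: [0.7, 0.099, -0.7, 0.099]
ft_force: [-0.1, 0.2, -0.8]
grip_width: 0.0579
```

```bash
python3 -c "
from h import *
hs()"
```

```text
t 21.52 pos [0.6302 0.0629 0.2131] F [-0.1  0.2 -0.8] w 0.0579
x [ 0.001 -0.    -1.   ] y [ 0.277 -0.961  0.001] z [-0.961 -0.277 -0.001] q [ 0.1   0.64  0.1   1.03 -0.   -1.75]
holder mm [-140.6    2.1  211.1] yaw-H deg -270.26
tilt [ 0.0008 -0.0005]
```

>>> {"op": "arm_command", "data": {"moves": [0.001, -0.006, 0.0003, -0.003, 0, 0, 1, 0, -0.007, 0, 0, 0, 0, 1, 0, -0.007, 0, 0, 0, 0, 1, 0, 0, 0, 0, 0, 0, 1]}}

```text
clock: 21.85
eef_pos: [0.6236, 0.084, 0.212]
tool_rot: [0.7, 0.1, -0.7, 0.1]
ft_force: [0.3, 0.4, -1.3]
grip_width: 0.0578
```

```bash
python3 -c "
from h import *
hs(); shot('top','top17',(178,160,240,208),12)"
```

```text
t 21.85 pos [0.6236 0.084  0.212 ] F [ 0.3  0.4 -1.3] w 0.0578
x [ 0.001 -0.    -1.   ] y [ 0.28  -0.96   0.001] z [-0.96  -0.28  -0.001] q [ 0.13  0.63  0.08  1.03 -0.   -1.72]
holder mm [-118.5    2.5  210. ] yaw-H deg -270.07
tilt [ 0.0007 -0.0003]
```

View pics/top17.png

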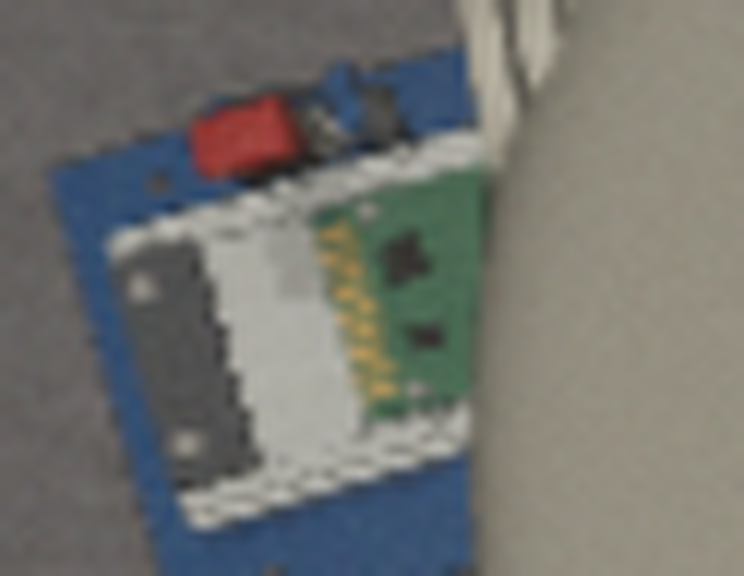

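>>> {"op": "arm_command", "data": {"moves": [0, -0.006, 0, 0, 0, 0, 1, 0, -0.008, 0, 0, 0, 0, 1, 0, -0.008, 0, 0, 0, 0, 1, 0, -0.004, 0, 0, 0, 0, 1, 0, 0, 0, 0, 0, 0, 1]}}

```text
clock: 22.32
eef_pos: [0.6158, 0.111, 0.2119]
tool_rot: [0.7, 0.1, -0.7, 0.1]
ft_force: [0.3, -0.4, -0.4]
grip_width: 0.0579
```

```bash
python3 -c "
from h import *
hs()"
```

```text
t 22.32 pos [0.6158 0.111  0.2119] F [ 0.3 -0.4 -0.4] w 0.0579
x [ 0.001 -0.001 -1.   ] y [ 0.28  -0.96   0.001] z [-0.96  -0.28  -0.001] q [ 0.18  0.62  0.07  1.02 -0.   -1.68]
holder mm [-90.4   2.4 209.9] yaw-H deg -270.1
tilt [ 0.001  -0.0009]
```

>>> {"op": "arm_command", "data": {"moves": [0, -0.004, 0, 0, 0, 0, 1, 0, -0.004, 0, 0, 0, 0, 1, 0, 0, 0, 0, 0, 0, 1]}}

```text
clock: 22.57
eef_pos: [0.6133, 0.1199, 0.2119]
tool_rot: [0.7, 0.1, -0.7, 0.101]
ft_force: [-0.3, 0.2, -1.4]
grip_width: 0.0579
```

>>> {"op": "arm_command", "data": {"moves": [0, -0.003, 0, 0, 0, 0, 1, 0, 0, 0, 0, 0, 0, 1]}}

```text
clock: 22.73
eef_pos: [0.6124, 0.1231, 0.212]
tool_rot: [0.7, 0.1, -0.7, 0.101]
ft_force: [0.2, -0.3, -1.5]
grip_width: 0.0578
```

>>> {"op": "arm_command", "data": {"moves": [0, -0.003, 0, 0, 0, 0, 1]}}

```text
clock: 22.82
eef_pos: [0.6119, 0.125, 0.212]
tool_rot: [0.701, 0.098, -0.699, 0.101]
ft_force: [2.8, -10.5, -1.4]
grip_width: 0.0579
```

```bash
python3 -c "
from h import *
hs()"
```

```text
t 22.82 pos [0.6119 0.125  0.212 ] F [  2.8 -10.5  -1.4] w 0.0579
x [ 0.002 -0.004 -1.   ] y [ 0.279 -0.96   0.005] z [-0.96  -0.279 -0.001] q [ 0.2   0.62  0.07  1.02 -0.   -1.65]
holder mm [-75.9   2.2 210. ] yaw-H deg -270.14
tilt [ 0.0024 -0.0043]
```

>>> {"op": "arm_command", "data": {"moves": [0, -0.003, 0, 0, 0, 0, 1]}}

```text
clock: 22.9
eef_pos: [0.6115, 0.1261, 0.2121]
tool_rot: [0.701, 0.095, -0.699, 0.103]
ft_force: [1.9, -10.6, -0.5]
grip_width: 0.0576
```

>>> {"op": "arm_command", "data": {"moves": [0.0015, -0.002, 0, 0, 0, 0, 1, 0.001, -0.001, 0, 0, 0, 0, 1]}}

```text
clock: 23.07
eef_pos: [0.6111, 0.1267, 0.2103]
tool_rot: [0.701, 0.093, -0.699, 0.105]
ft_force: [-1.4, -1.7, 5.7]
grip_width: 0.0578
```

```bash
python3 -c "
from h import *
hs(); shot('top','top18',(178,160,240,208),12); shot('side','side18',(200,120,300,200),8)"
```

```text
t 23.07 pos [0.6111 0.1267 0.2103] F [-1.4 -1.7  5.7] w 0.0578
x [ 0.006 -0.016 -1.   ] y [ 0.276 -0.961  0.017] z [-0.961 -0.276 -0.001] q [ 0.21  0.62  0.06  1.01 -0.02 -1.64]
holder mm [-74.    2.5 208.3] yaw-H deg -270.33
tilt [ 0.0056 -0.0164]
```

View pics/top18.png

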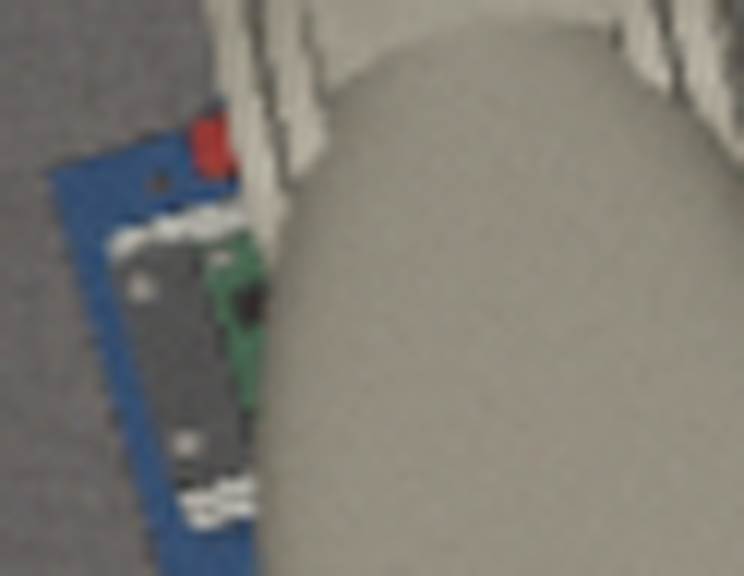

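View pics/side18.png

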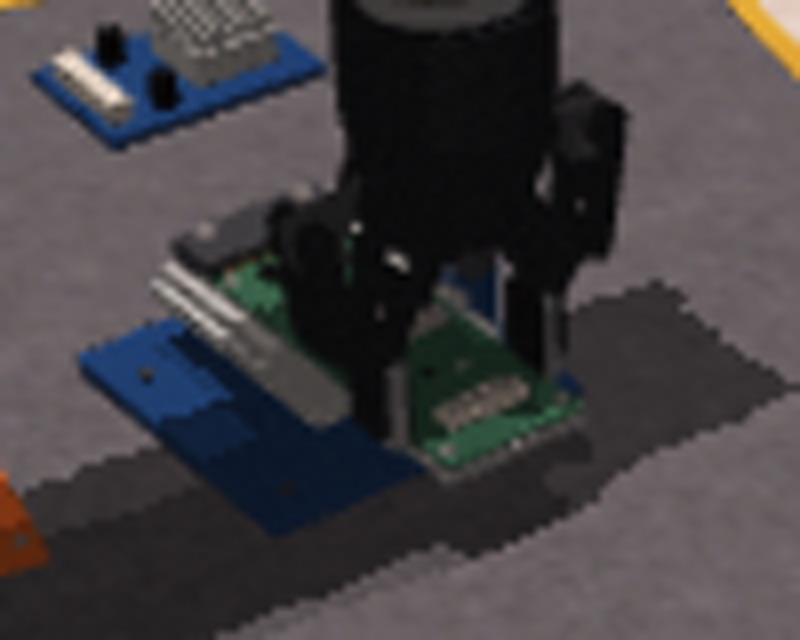

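>>> {"op": "arm_command", "data": {"moves": [0, 0.001, 0, -0.004, 0, -0.015, 1]}}

```text
clock: 23.25
eef_pos: [0.6119, 0.1251, 0.2107]
tool_rot: [0.701, 0.098, -0.699, 0.102]
ft_force: [3.1, -6.8, -0.7]
grip_width: 0.0579
```

```bash
python3 -c "
from h import *
hs()"
```

```text
t 23.25 pos [0.6119 0.1251 0.2107] F [ 3.1 -6.8 -0.7] w 0.0579
x [ 0.003 -0.005 -1.   ] y [ 0.28  -0.96   0.006] z [-0.96  -0.28  -0.002] q [ 0.2   0.62  0.07  1.01 -0.01 -1.65]
holder mm [-75.8   2.2 208.7] yaw-H deg -270.11
tilt [ 0.0033 -0.0048]
```

>>> {"op": "arm_command", "data": {"moves": [0, 0, 0, 0, 0, 0, -0.3, 0, 0, 0, 0, 0, 0, -0.5, 0, 0, 0, 0, 0, 0, -1, 0, 0, 0, 0, 0, 0, -1, 0, 0, 0, 0, 0, 0, -1, -0.02, 0, 0, 0, 0, 0, -1, -0.03, 0, 0, 0, 0, 0, -1, -0.02, 0.01, 0, 0, 0, 0, -1, 0, 0.03, 0, 0, 0, 0, -1, 0, 0.03, 0, 0, 0, 0, -1, 0, 0.03, 0, 0, 0, 0, -1, 0, 0.03, 0, 0, 0, 0, -1, 0, 0, 0, 0, 0, 0, -1]}}

```text
clock: 24.33
eef_pos: [0.6497, 0.0036, 0.2845]
tool_rot: [0.701, 0.105, -0.697, 0.103]
ft_force: [0.6, -0.0, -0.1]
grip_width: 0.0853
```

```bash
python3 -c "
from h import *
hs(); shot('top','top19',(178,160,240,208),12); shot('side','side19',(200,120,300,200),8)"
```

```text
t 24.33 pos [0.6497 0.0036 0.2845] F [ 0.6 -0.  -0.1] w 0.0853
x [ 0.005  0.004 -1.   ] y [ 0.291 -0.957 -0.002] z [-0.957 -0.291 -0.006] q [ 0.    0.6   0.24  1.2   0.   -1.86]
holder mm [-2.029e+02  1.000e-01  2.825e+02] yaw-H deg -269.43
tilt [0.005  0.0035]
```

View pics/top19.png

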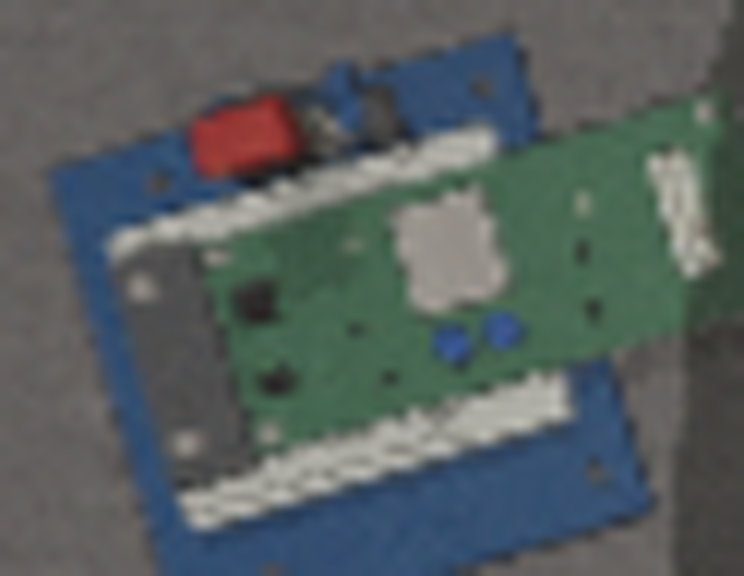

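View pics/side19.png

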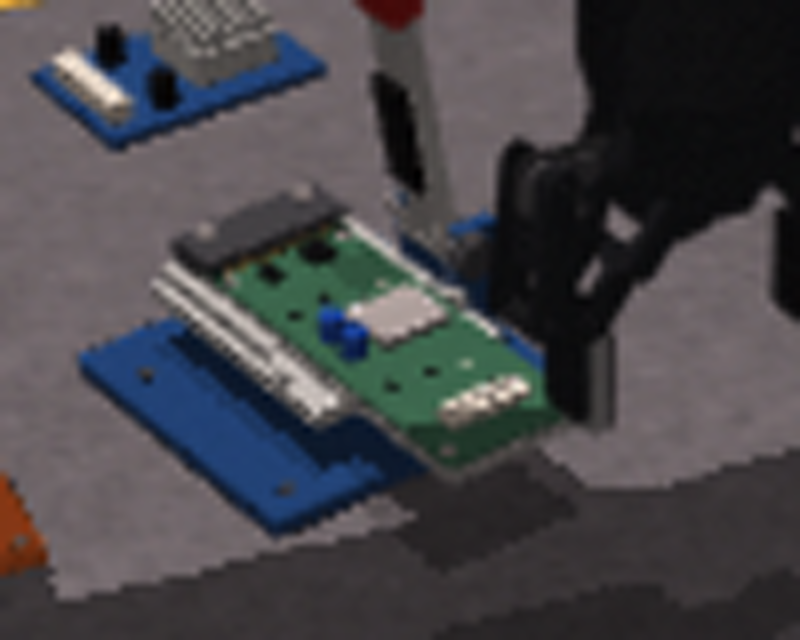

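>>> {"op": "arm_command", "data": {"moves": [0.02, 0, 0.002, -0.01, -0.006, 0, 1, 0.025, 0, 0, 0, 0, 0, 1, 0.02, 0, 0, 0, 0, 0, 1, 0.008, -0.01, 0, 0, 0, 0, 1, 0, -0.015, 0, 0, 0, 0, 1, 0, -0.015, 0, 0, 0, 0, 1, 0, -0.01, 0, 0, 0, 0, 1, 0, 0, 0, 0, 0, 0, 1, 0, 0, 0, 0, 0, 0, 1]}}

```text
clock: 25.18
eef_pos: [0.6287, 0.0696, 0.2134]
tool_rot: [0.699, 0.116, -0.697, 0.11]
ft_force: [0.2, 0.1, -0.6]
grip_width: -0.0004
```

```bash
python3 -c "
from h import *
hs()"
```

```text
t 25.18 pos [0.6287 0.0696 0.2134] F [ 0.2  0.1 -0.6] w -0.0004
x [ 0.002  0.009 -1.   ] y [ 0.315 -0.949 -0.008] z [-0.949 -0.315 -0.004] q [ 0.11  0.63  0.09  1.03  0.01 -1.78]
holder mm [-133.7    1.7  211.4] yaw-H deg -267.98
tilt [0.0016 0.0091]
```

>>> {"op": "arm_command", "data": {"moves": [0.004, 0, 0, 0.035, -0.004, 0.008, 1, 0, -0.004, 0, 0, 0, 0, 1, 0, -0.002, 0, 0, 0, 0, 1, 0, 0, 0, 0, 0, 0, 1]}}

```text
clock: 25.52
eef_pos: [0.6282, 0.0776, 0.214]
tool_rot: [0.703, 0.101, -0.697, 0.102]
ft_force: [0.6, -0.4, -0.3]
grip_width: 0.0001
```

>>> {"op": "arm_command", "data": {"moves": [0, -0.003, 0, 0, 0, 0, 1, 0, 0, 0, 0, 0, 0, 1]}}

```text
clock: 25.68
eef_pos: [0.6278, 0.0804, 0.2151]
tool_rot: [0.703, 0.101, -0.696, 0.102]
ft_force: [-0.5, 0.5, 0.2]
grip_width: -0.0002
```

>>> {"op": "arm_command", "data": {"moves": [0, -0.003, 0, 0, 0, 0, 1]}}

```text
clock: 25.77
eef_pos: [0.6272, 0.0825, 0.2153]
tool_rot: [0.704, 0.1, -0.696, 0.102]
ft_force: [5.1, -9.2, -0.9]
grip_width: -0.0002
```

```bash
python3 -c "
from h import *
hs()"
```

```text
t 25.77 pos [0.6272 0.0825 0.2153] F [ 5.1 -9.2 -0.9] w -0.0002
x [ 0.011 -0.001 -1.   ] y [ 0.283 -0.959  0.004] z [-0.959 -0.283 -0.011] q [ 0.13  0.63  0.09  1.02 -0.   -1.73]
holder mm [-121.    -0.5  213.3] yaw-H deg -269.9
tilt [ 0.0111 -0.0006]
```

>>> {"op": "arm_command", "data": {"moves": [0, -0.003, 0, 0, 0, 0, 1]}}

```text
clock: 25.85
eef_pos: [0.6273, 0.0837, 0.2157]
tool_rot: [0.705, 0.098, -0.695, 0.103]
ft_force: [3.0, -9.9, 0.5]
grip_width: -0.0001
```

>>> {"op": "arm_command", "data": {"moves": [0, -0.004, 0, 0, 0, 0, 1]}}

```text
clock: 25.93
eef_pos: [0.6269, 0.085, 0.2159]
tool_rot: [0.705, 0.094, -0.695, 0.105]
ft_force: [2.0, -11.5, -0.6]
grip_width: -0.0002
```

```bash
python3 -c "
from h import *
hs()"
```

```text
t 25.93 pos [0.6269 0.085  0.2159] F [  2.  -11.5  -0.6] w -0.0002
x [ 0.017 -0.014 -1.   ] y [ 0.278 -0.96   0.018] z [-0.96  -0.279 -0.012] q [ 0.14  0.63  0.09  1.02 -0.02 -1.72]
holder mm [-118.5   -0.9  213.9] yaw-H deg -270.18
tilt [ 0.0167 -0.0139]
```

>>> {"op": "arm_command", "data": {"moves": [0, 0.015, 0, 0, -0.005, -0.01, 1, 0, 0.015, 0, 0, -0.005, -0.005, 1, -0.03, 0, 0, 0, 0, 0, 1, -0.035, 0, 0, 0, 0, 0, 1, -0.035, 0, 0, 0, 0, 0, 1, -0.035, 0, 0, 0, 0, 0, 1, -0.03, 0, 0, 0, 0, 0, -1, -0.015, 0, 0, 0, 0, 0, -1, 0, 0, 0, 0, 0, 0, -1, 0, 0, 0, 0, 0, 0, -1]}}

```text
clock: 26.77
eef_pos: [0.6356, 0.0494, 0.4006]
tool_rot: [-0.698, -0.097, 0.703, -0.098]
ft_force: [0.2, -0.0, -0.2]
grip_width: 0.0483
```

```bash
python3 -c "
from h import *
hs()"
```

```text
t 26.77 pos [0.6356 0.0494 0.4006] F [ 0.2 -0.  -0.2] w 0.0483
x [-0.007 -0.001 -1.   ] y [ 0.273 -0.962 -0.001] z [-0.962 -0.273  0.007] q [ 0.08  0.53  0.42  1.47 -0.   -1.77]
holder mm [-155.1    0.8  398.6] yaw-H deg -270.52
tilt [-0.0071 -0.0014]
```

>>> {"op": "arm_command", "data": {"moves": [0, -0.012, -0.0034, 0.12, 0, 0, -1, 0, -0.0123, -0.002, 0.12, 0, 0, -1, 0, -0.0125, -0.0004, 0.12, 0, 0, -1, 0, -0.0124, 0.001, 0.12, 0, 0, -1, 0, -0.0122, 0.0026, 0.12, 0, 0, -1, 0, -0.0118, 0.004, 0.12, 0, 0, -1, 0, -0.0112, 0.0055, 0.12, 0, 0, -1, 0, -0.0104, 0.0068, 0.12, 0, 0, -1, 0, -0.0095, 0.008, 0.12, 0, 0, -1, 0, -0.0085, 0.009, 0.12, 0, 0, -1, 0, -0.0073, 0.01, 0.12, 0, 0, -1, 0, -0.006, 0.011, 0.12, 0, 0, -1, 0, -0.004, 0.008, 0.1, 0, 0, -1, 0, 0, 0, 0, 0, 0, -1, 0, 0, 0, 0, 0, 0, -1]}}

```text
clock: 28.02
eef_pos: [0.6358, 0.2095, 0.3631]
tool_rot: [-0.543, 0.451, 0.571, 0.419]
ft_force: [-0.2, -0.5, -0.8]
grip_width: 0.0856
```

```bash
python3 -c "
from h import *
hs()"
```

```text
t 28.02 pos [0.6358 0.2095 0.3631] F [-0.2 -0.5 -0.8] w 0.0856
x [-0.06  -0.012 -0.998] y [-0.968 -0.242  0.061] z [-0.242  0.97   0.003] q [0.32 0.64 0.51 1.5  0.01 0.07]
holder mm [ -1.5 -44.5 361.1] yaw-H deg -2.35
tilt [-0.0599 -0.0118]
```

>>> {"op": "arm_command", "data": {"moves": [0, 0, 0.003, -0.02, 0, -0.03, -1, 0, 0, 0.002, -0.02, 0, -0.025, -1, 0, 0, 0, 0, 0, 0, -1]}}

```text
clock: 28.27
eef_pos: [0.6342, 0.2125, 0.3578]
tool_rot: [-0.564, 0.425, 0.571, 0.419]
ft_force: [0.5, 0.1, 0.2]
grip_width: 0.0849
```

```bash
python3 -c "
from h import *
hs(); shot('side','side20',(190,80,290,170),7)
shot('top','top20',(178,160,240,208),12)"
```

```text
t 28.27 pos [0.6342 0.2125 0.3578] F [0.5 0.1 0.2] w 0.0849
x [-0.013  0.    -1.   ] y [-0.958 -0.288  0.012] z [-0.288  0.958  0.004] q [0.32 0.61 0.45 1.42 0.   0.03]
holder mm [  1.8 -43.9 355.8] yaw-H deg 0.38
tilt [-0.0129  0.    ]
```

View pics/side20.png

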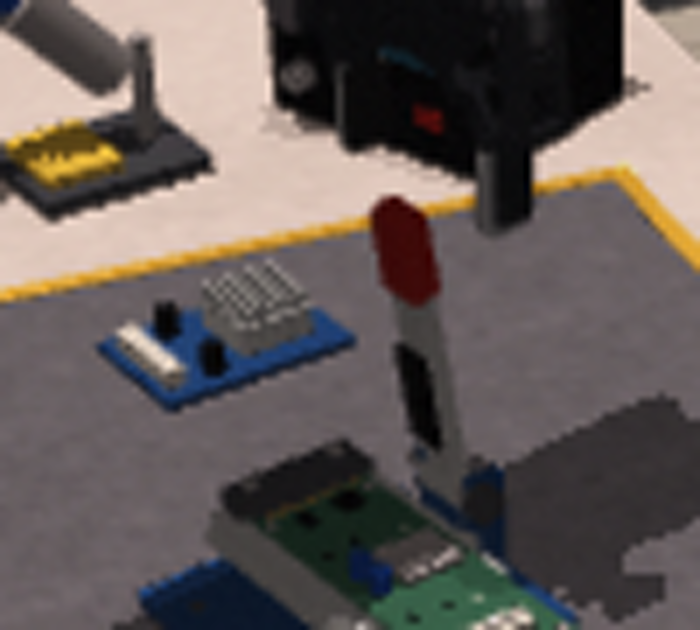

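>>> {"op": "arm_command", "data": {"moves": [0.01, 0, 0.002, 0.005, 0, -0.01, -1, 0.012, 0, 0, 0, 0, 0, -1, 0.01, 0, 0, 0, 0, 0, -1, 0, 0, 0, 0, 0, 0, -1]}}

```text
clock: 28.7
eef_pos: [0.634, 0.2118, 0.3253]
tool_rot: [-0.564, 0.425, 0.568, 0.424]
ft_force: [-0.1, 0.3, -1.2]
grip_width: 0.0856
```

```bash
python3 -c "
from h import *
hs()"
```

```text
t 28.7 pos [0.634  0.2118 0.3253] F [-0.1  0.3 -1.2] w 0.0856
x [-0.005  0.002 -1.   ] y [-0.96  -0.28   0.004] z [-0.28   0.96   0.003] q [0.32 0.62 0.38 1.34 0.   0.04]
holder mm [  1.1 -43.5 323.3] yaw-H deg -0.09
tilt [-0.0052  0.0019]
```

>>> {"op": "arm_command", "data": {"moves": [0.003, 0, 0.003, 0, 0, 0, -1, 0, 0, 0, 0, 0, 0, 0, 0, 0, 0, 0, 0, 0, 0.2, 0, 0, 0, 0, 0, 0, 1, 0, 0, 0, 0, 0, 0, 1, 0, 0, 0, 0, 0, 0, 1, 0, 0, 0, 0, 0, 0, 1]}}

```text
clock: 29.28
eef_pos: [0.6338, 0.2141, 0.3234]
tool_rot: [-0.564, 0.425, 0.567, 0.424]
ft_force: [-0.3, 0.1, -1.4]
grip_width: 0.0226
```

```bash
python3 -c "
from h import *
hs()"
```

```text
t 29.28 pos [0.6338 0.2141 0.3234] F [-0.3  0.1 -1.4] w 0.0226
x [-0.005  0.001 -1.   ] y [-0.96  -0.28   0.004] z [-0.28   0.96   0.003] q [0.33 0.62 0.38 1.33 0.   0.04]
holder mm [  3.5 -43.9 321.4] yaw-H deg -0.12
tilt [-0.0047  0.0012]
```

>>> {"op": "arm_command", "data": {"moves": [0.001, 0.0125, 0, 0, 0, 0.004, 1, 0.0025, 0.0125, 0, 0, 0, 0.006, 1, 0.004, 0.012, 0, 0, 0, 0.006, 1, 0.0054, 0.0118, 0, 0, 0, 0.006, 1, 0.0066, 0.0112, 0, 0, 0, 0.006, 1, 0, 0, 0, 0, 0, 0, 1]}}

```text
clock: 29.78
eef_pos: [0.5872, 0.2007, 0.3135]
tool_rot: [0.569, -0.418, -0.562, -0.431]
ft_force: [1.7, 0.5, -7.9]
grip_width: 0.0223
```

```bash
python3 -c "
from h import *
hs()"
```

```text
t 29.78 pos [0.5872 0.2007 0.3135] F [ 1.7  0.5 -7.9] w 0.0223
x [ 0.019  0.008 -1.   ] y [-0.96  -0.278 -0.02 ] z [-0.278  0.96   0.003] q [0.33 0.52 0.18 1.21 0.   0.05]
holder mm [  3.8   4.6 311.5] yaw-H deg -0.19
tilt [0.0187 0.0084]
```

>>> {"op": "arm_command", "data": {"moves": [0.0065, 0.011, 0, 0, 0, 0.008, 1, 0.0078, 0.0103, 0, 0, 0, 0.006, 1, 0.0088, 0.0095, 0, 0, 0, 0.004, 1, 0.0098, 0.0085, 0, 0, 0, 0.004, 1, 0.0107, 0.0073, 0, 0, 0, 0, 1, 0, 0, 0, 0, 0, 0, 1]}}

```text
clock: 30.28
eef_pos: [0.5508, 0.1904, 0.2862]
tool_rot: [0.572, -0.413, -0.557, -0.437]
ft_force: [5.7, 2.3, -7.8]
grip_width: 0.0228
```

```bash
python3 -c "
from h import *
hs()"
```

```text
t 30.28 pos [0.5508 0.1904 0.2862] F [ 5.7  2.3 -7.8] w 0.0228
x [ 0.037  0.014 -0.999] y [-0.96  -0.277 -0.04 ] z [-0.277  0.961  0.003] q [0.33 0.46 0.   1.07 0.   0.05]
holder mm [  4.1  42.4 284.2] yaw-H deg -0.26
tilt [0.0374 0.0143]
```

>>> {"op": "arm_command", "data": {"moves": [0.009, 0.005, 0, 0, 0, 0.006, 1, 0.01, 0.0045, 0, 0, 0, 0.006, 1, 0.0105, 0.0035, 0, 0, 0, 0.006, 1, 0.011, 0.0025, 0, 0, 0, 0.006, 1, 0, 0, 0, 0, 0, 0, 1]}}

```text
clock: 30.7
eef_pos: [0.5365, 0.1863, 0.2541]
tool_rot: [0.568, -0.419, -0.562, -0.431]
ft_force: [1.6, 1.2, -2.6]
grip_width: 0.0226
```

```bash
python3 -c "
from h import *
hs()"
```

```text
t 30.7 pos [0.5365 0.1863 0.2541] F [ 1.6  1.2 -2.6] w 0.0226
x [ 0.018  0.009 -1.   ] y [-0.961 -0.277 -0.019] z [-0.277  0.961  0.004] q [ 0.33  0.47 -0.07  1.01  0.    0.05]
holder mm [  4.2  57.3 252.1] yaw-H deg -0.29
tilt [0.0175 0.0088]
```

>>> {"op": "arm_command", "data": {"moves": [0.01, 0.003, 0, 0, 0, 0.004, 1, 0.01, 0.0015, 0, 0, 0, 0.004, 1, 0.01, 0.001, 0, 0, 0, 0.003, 1, 0, 0, 0, 0, 0, 0, 1]}}

```text
clock: 31.03
eef_pos: [0.5316, 0.185, 0.2276]
tool_rot: [0.565, -0.422, -0.564, -0.428]
ft_force: [-0.3, -0.4, 0.9]
grip_width: 0.0222
```

```bash
python3 -c "
from h import *
hs()"
```

```text
t 31.03 pos [0.5316 0.185  0.2276] F [-0.3 -0.4  0.9] w 0.0222
x [ 0.007  0.006 -1.   ] y [-0.961 -0.276 -0.008] z [-0.276  0.961  0.004] q [ 0.33  0.49 -0.11  0.96  0.    0.05]
holder mm [  4.3  62.3 225.6] yaw-H deg -0.33
tilt [0.0066 0.0056]
```

>>> {"op": "arm_command", "data": {"moves": [0.008, 0.0005, 0, 0, 0, 0, 1, 0.004, 0, 0, 0, 0, 0, 1, 0, 0, 0, 0, 0, 0, 1]}}

```text
clock: 31.28
eef_pos: [0.5311, 0.1848, 0.2183]
tool_rot: [0.565, -0.423, -0.564, -0.428]
ft_force: [-1.1, -0.8, 0.2]
grip_width: 0.0222
```

>>> {"op": "arm_command", "data": {"moves": [0.003, 0, 0, 0, 0, 0, 1]}}

```text
clock: 31.37
eef_pos: [0.5311, 0.1848, 0.2176]
tool_rot: [0.565, -0.423, -0.564, -0.428]
ft_force: [-12.3, -4.5, 32.0]
grip_width: 0.0227
```

>>> {"op": "arm_command", "data": {"moves": [0.003, 0, 0, 0, 0, 0, 1]}}

```text
clock: 31.45
eef_pos: [0.531, 0.1847, 0.2177]
tool_rot: [0.565, -0.423, -0.564, -0.429]
ft_force: [-10.6, -4.2, 23.8]
grip_width: 0.0227
```

```bash
python3 -c "
from h import *
hs()"
```

```text
t 31.45 pos [0.531  0.1847 0.2177] F [-10.6  -4.2  23.8] w 0.0227
x [ 0.005  0.006 -1.   ] y [-0.962 -0.275 -0.007] z [-0.275  0.962  0.004] q [ 0.33  0.51 -0.12  0.94  0.    0.06]
holder mm [  4.2  63.  215.7] yaw-H deg -0.41
tilt [0.0052 0.0056]
```

>>> {"op": "arm_command", "data": {"moves": [0, 0, 0, 0, 0, 0, 0, 0, 0, 0, 0, 0, 0, -1, 0, 0, 0, 0, 0, 0, -1, 0, 0, 0, 0, 0, 0, -1, 0, 0, 0, 0, 0, 0, -1, -0.02, 0, 0, 0, 0, 0, -1, -0.03, 0, 0, 0, 0, 0, -1, -0.03, 0, 0, 0, 0, 0, -1, 0, 0, 0, 0, 0, 0, -1]}}

```text
clock: 32.2
eef_pos: [0.5307, 0.1845, 0.2966]
tool_rot: [-0.563, 0.426, 0.567, 0.425]
ft_force: [1.1, 0.9, 0.5]
grip_width: 0.0856
```

```bash
python3 -c "
from h import *
hs(); shot('side','side21',(200,120,300,200),8)"
```

```text
t 32.2 pos [0.5307 0.1845 0.2966] F [1.1 0.9 0.5] w 0.0856
x [-0.005  0.003 -1.   ] y [-0.961 -0.276  0.004] z [-0.276  0.961  0.004] q [ 0.33  0.43 -0.01  1.13  0.    0.05]
holder mm [  4.1  63.4 294.6] yaw-H deg -0.35
tilt [-0.0051  0.0031]
```

View pics/side21.png

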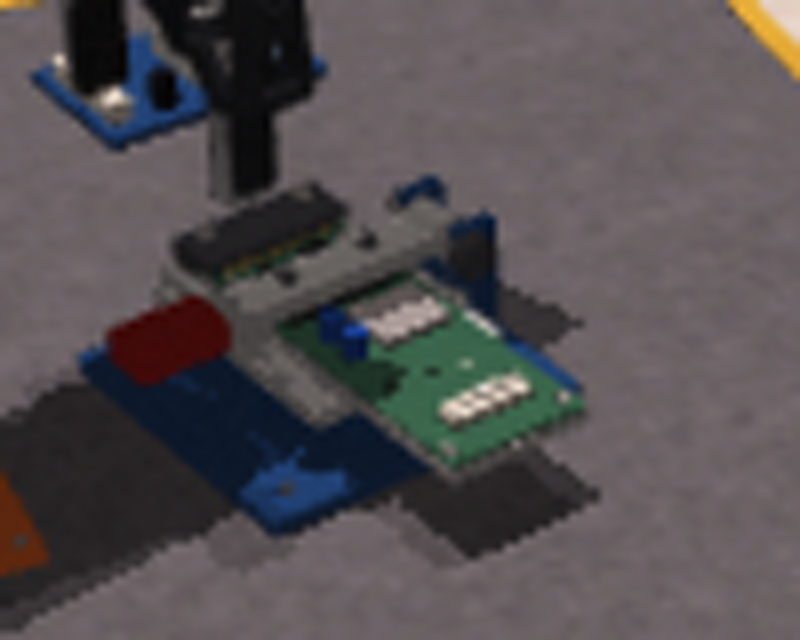

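>>> {"op": "arm_command", "data": {"moves": [0, 0.004, 0, 0, 0, -0.003, 1, 0, 0.003, 0, 0, 0, 0, 1, 0, 0, 0, 0, 0, 0, 1, 0.015, 0, 0, 0, 0, 0, 1, 0.015, 0, 0, 0, 0, 0, 1, 0.012, 0, 0, 0, 0, 0, 1, 0, 0, 0, 0, 0, 0, 1, 0, 0, 0, 0, 0, 0, 1]}}

```text
clock: 32.92
eef_pos: [0.519, 0.1812, 0.2434]
tool_rot: [-0.56, 0.429, 0.569, 0.422]
ft_force: [-0.3, -0.2, 0.2]
grip_width: 0.0
```

```bash
python3 -c "
from h import *
hs()"
```

```text
t 32.92 pos [0.519  0.1812 0.2434] F [-0.3 -0.2  0.2] w 0.0
x [-0.017 -0.001 -1.   ] y [-0.961 -0.276  0.016] z [-0.276  0.961  0.004] q [ 0.33  0.46 -0.11  1.01  0.    0.06]
holder mm [  4.2  75.5 241.4] yaw-H deg -0.33
tilt [-0.0166 -0.0009]
```

>>> {"op": "arm_command", "data": {"moves": [0.002, -0.003, 0, 0, 0, -0.014, 1, 0.001, 0, 0, 0, 0, 0, 1]}}

```text
clock: 33.08
eef_pos: [0.5218, 0.1821, 0.2398]
tool_rot: [-0.563, 0.425, 0.566, 0.425]
ft_force: [-0.7, 0.5, -0.0]
grip_width: -0.0
```

>>> {"op": "arm_command", "data": {"moves": [0.002, 0, 0, 0, 0, 0, 1, 0, 0, 0, 0, 0, 0, 1]}}

```text
clock: 33.25
eef_pos: [0.5222, 0.1822, 0.2383]
tool_rot: [-0.564, 0.425, 0.566, 0.426]
ft_force: [0.4, -0.7, 0.3]
grip_width: 0.0001
```

>>> {"op": "arm_command", "data": {"moves": [0.003, 0, 0, 0, 0, 0, 1]}}

```text
clock: 33.33
eef_pos: [0.5225, 0.1823, 0.2371]
tool_rot: [-0.564, 0.424, 0.566, 0.426]
ft_force: [-9.8, -3.7, 33.7]
grip_width: 0.0
```

>>> {"op": "arm_command", "data": {"moves": [0.003, 0, 0, 0, 0, 0, 1]}}

```text
clock: 33.42
eef_pos: [0.5223, 0.1822, 0.2372]
tool_rot: [-0.564, 0.424, 0.565, 0.427]
ft_force: [-11.0, -3.3, 27.7]
grip_width: 0.0003
```

>>> {"op": "arm_command", "data": {"moves": [0.003, 0, 0, 0, 0, 0, 1, 0.003, 0, 0, 0, 0, 0, 1]}}

```text
clock: 33.58
eef_pos: [0.5218, 0.182, 0.2373]
tool_rot: [-0.565, 0.423, 0.565, 0.428]
ft_force: [-6.9, -2.6, 14.8]
grip_width: 0.0
```

>>> {"op": "arm_command", "data": {"moves": [-0.015, 0, 0, 0, 0, 0, 1, -0.03, 0, 0, 0, 0, 0, 1, -0.03, 0, 0, 0, 0, 0, 1, -0.03, -0.01, 0, 0, 0, 0, 1, -0.02, 0.02, 0, 0, 0, 0, 1, 0, 0.035, 0, 0, 0, 0, 1, 0, 0.035, 0, 0, 0, 0, 1, 0, 0.035, 0, 0, 0, 0, 1, 0, 0.035, 0, 0, 0, 0, 1, 0, 0, 0, 0, 0, 0, 1, 0, 0, 0, 0, 0, 0, 1]}}

```text
clock: 34.5
eef_pos: [0.3712, 0.138, 0.3708]
tool_rot: [0.567, -0.42, -0.562, -0.431]
ft_force: [1.0, 0.0, -0.4]
grip_width: 0.0001
```

```bash
python3 -c "
from h import *
hs(); shot('side','side22',(200,120,300,200),8); shot('side','side22f'); shot('top','top22',(170,150,260,225),8); shot('top','top22f')"
```

```text
t 34.5 pos [0.3712 0.138  0.3708] F [ 1.   0.  -0.4] w 0.0001
x [ 0.015  0.009 -1.   ] y [-0.961 -0.276 -0.017] z [-0.276  0.961  0.005] q [ 0.35  0.05 -0.32  1.19  0.    0.08]
holder mm [  4.4 229.5 368.8] yaw-H deg -0.35
tilt [0.0153 0.0095]
```

View pics/side22.png

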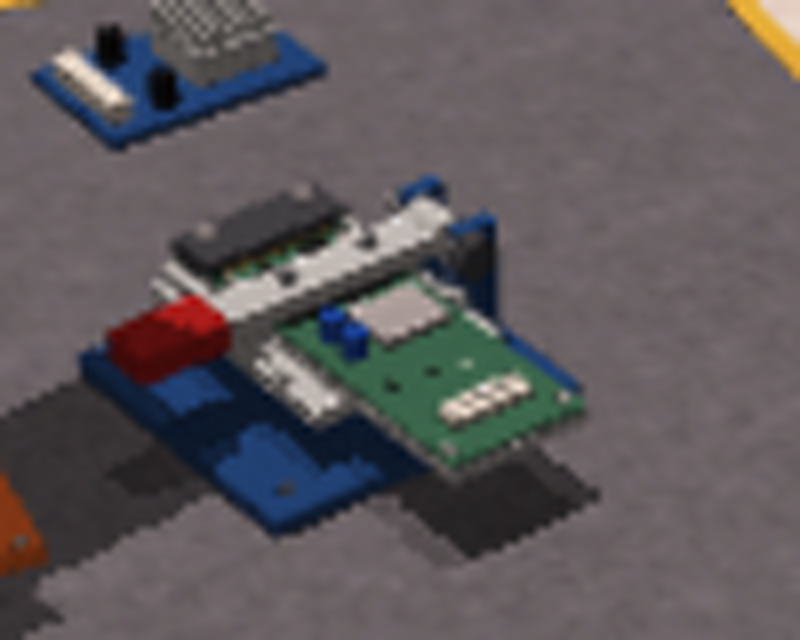

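View pics/top22.png

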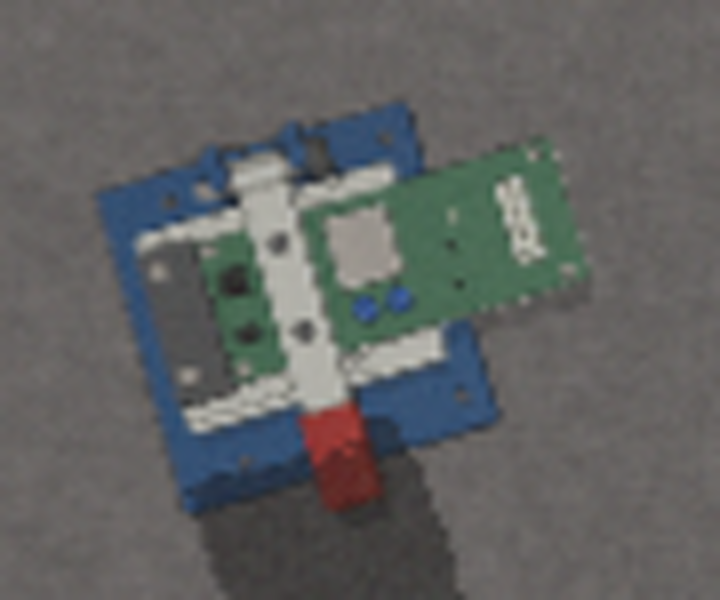

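View pics/top22f.png

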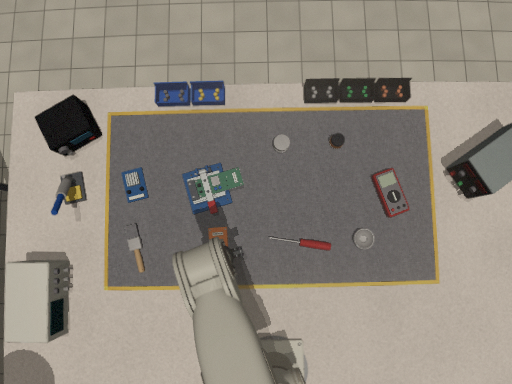

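The final pictures match the start pose of the holder. The board's free end corners are at crop (548,138) and (590,270), the same as before, now with the white plug outside. The bar is down, with the red grip at (345,455), and the bystanders haven't moved. I'm handing the job in.

```bash
python3 -c "
from workcell import bot
print(bot.job_done()); print(bot.get_obs()['clock'])"
```

```text
the job is handed in; nothing more can be done
None
the job is handed in; nothing more can be done
```

The board is turned end for end. The gold end is under the lip against the stop, the white plug end hangs free, and the clamp bar is down on the board. I handed it in at about 34.6 s of the 72 s.

- **How it was done:** I raised the bar by the red grip and slid the board fully out. I turned it 180° in the air, set it on the mat, took it by the plug end and slid it in with the bar still up. Then I brought the bar down and pressed on the grip with about 28–34 N.
- **Board fully home:** The board met firm resistance exactly where the stop should be. I then pushed the plug end with about 11 N; it did not move, and the contact put that end at holder x ≈ −110 mm, as expected. In the last pictures its free corners are at the same pixels as at the start.
- **Clamp and bench:** In the side view the red grip is back within a pixel of its starting position. All the other things look unmoved, and the robot was touching nothing at the end.
- **Disagreement:** My first fit of the holder was about 2 mm off across its width. I corrected for this before inserting, and the board went in without measurable side force.

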